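# Clamp a dropper bottle with the removable crank

### The job

Take the loose crank from the black mat and fit it on the bottle clamp's square spindle, turning it a little by feel until it drops fully home; the spindle is sprung, so do not press it hard. Wind the crank clockwise until the clamp holds the orange-capped bottle upright and its sprung pad is pressed in about half-way, never to its stop. Then lift the crank off and stand it upright on the mat again, without disturbing the other things.

Things in the scene. Friction and masses are not known exactly. Their poses are not given: they have to be found in the camera images.
- crank_foot (a point): Loose steel crank, 0.35 kg, standing upright on the mat: square hub 32 x 32 x 30 mm with a square socket underneath (14 mm across, 26 mm deep, sides parallel to the hub's). This point: centre of the socket mouth, in the foot plane; z up the hub, x along the arm to its handle. The arm (20 mm wide, 26 mm behind to 85 mm ahead of the axis) is 30 to 39 mm above the foot.
- crank_boss (a point): Red square boss on top of the hub, 20 x 20 mm, from 39 to 77 mm above the foot, sides parallel to the crank's x and y: the place to hold the crank for carrying and fitting. This point lies on the hub axis 64 mm above the foot; axes as crank_foot.
- crank_handle (a point): White upright handle sleeve at the end of the crank arm, 75 mm from the hub axis, 20 mm in diameter, from 42 to 88 mm above the foot, spinning freely on its pin: the place to hold the crank for winding (no need to turn the hand). This point is its centre, 65 mm above the foot.
- seat (a point): Fixed bottle clamp on the bench: light metal base 112 x 272 x 12 mm, grey fixed jaw, blue moving jaw, grey gear head. This point: spindle axis at the top of the round dark collar on the gear head, 60 mm above the bench; the crank's foot rests here when fully home. Axes: z up, y horizontal along the clamp away from the jaws.
- shaft_top (a point): Top of the vertical steel spindle's square part, on its axis, 16 mm above seat, when not pressed. The spindle is 12.5 mm square, with a round tapered pilot tip on top (12.5 mm in diameter, 8 mm high) that enters the socket at any angle. Axes are the clamp's: the angle of the square is NOT measured, differs each time and must be felt or seen; it fits every quarter turn with 0.12 rad of play each way.
- plunger (a joint): How far the sprung spindle is pressed down: 0 at rest, end of travel at 0.010 m. Takes 5 N to begin and 2.5 N more per mm; over 0.0085 m (26 N) strains the gears. It rises into the socket when the squares line up. The spindle turns stiffly (0.28 N m) and stays where left; clockwise from above closes the blue jaw toward the grey one, 8 mm per radian (50 mm a turn).
- fixed_face (a point): Centre of the rubber face (44 mm wide, 32 mm high) of the fixed grey jaw, 34 mm above the bench. The face looks along the clamp's +y; axes as seat.
- pad_face (a point): Centre of the rubber face (44 x 32 mm) of the sprung pad carried on two pins by the blue moving jaw, 34 mm above the bench; faces the fixed face. Axes as seat.
- pad (a joint): How far the sprung pad is pressed back toward the blue jaw: 0 free, stop at 0.010 m, 4 N per mm.
- bottle: Brown dropper bottle with orange cap, body 31 mm in diameter and 52 mm high, 70 mm with cap, about 0.07 kg, standing loose on the clamp's base between the two rubber faces; the moving pad pushes it along until it meets the fixed face. Origin at the centre of its underside, z up.
- mat_top (a point): Square black rubber mat on the bench, 130 x 130 x 3 mm, fixed; this point is the centre of its top.
- green_bottle: Bystander: brown dropper bottle with green cap, 31 mm in diameter, 70 mm high. Origin at the centre of its underside.
- purple_bottle: Bystander: brown dropper bottle with purple cap, 31 mm in diameter, 70 mm high. Origin at the centre of its underside.
- black_cap: Bystander: loose black screw cap, 36 mm in diameter, 15 mm high. Origin at the centre of its underside.
- tape_roll: Bystander: yellow tape roll lying flat, 68 mm in diameter, 19 mm high. Origin at the centre of its underside.

How it is judged:
By the outcome, as a careful person would: the job done as asked, in the order asked, and still so for the second after the job is handed in, with the robot touching nothing.
It also fails if it takes over 72 s, if anything falls off the work surface, if the arm or the gripper's body presses on something with over 40 N, if the wrist force passes 120 N, or if a joint passes its speed limit or range.

### The arm

A 6-joint arm with a two-finger parallel gripper is mounted at the origin on a cart in front of the work surface, level with it; the furniture and walls round the work are solid. World frame = base frame: x ahead of the robot, y to its left, z up, the work surface at z = 0. Lengths are in m, angles in rad, forces in N, time in s.
With the tool pointing down it reaches from about 0.25 to 0.775 m from the base axis. Payload 8.9 kg.
Tool frame: the origin (TCP) lies on the centre line of the jaws, within the pads' length; the fingertips stand 19 mm ahead of it and the grasp point (between the pads) is the TCP; z points along the fingers, y is the direction in which the jaws open and shut (so a half turn about z gives the same grasp; the last joint's range is limited). The gripper opens to 85 mm and grips with 20 to 120 N. Pads are 22 mm wide; open, the fingers measure 114 mm over their backs; the gripper's body (76 mm by 85 mm) begins 54 mm behind the grasp point. The pads swing forward as they close: fully open they stand 13 mm farther back than shut.
Start: joints at [1.166, 0.291, -0.153, 1.127, 0, 1.431], TCP at [0.138, 0.507, 0.25] pointing down, gripper open.
Joint ranges: [-2.52, 2.52], [-0.91, 1.74], [-1.3, 1.37], [-1.96, 2.02], [-1.52, 1.47], [-3.14, 3.14]. Speed limits (rad/s): [2.22, 2.22, 2.79, 3.14, 3.14, 3.14].

### API

Orientations are given as a unit quaternion [x, y, z, w].
In Python, from rig import r gives the robot as it stands.
- The arm moves only by the tool step_arm, never from a script. Its arguments are lists of equal length, an entry for each row: "hand": the closure, from 0 (fully open) to 1 (shut); "translation": the shift along the world's x, y, z in m, a list of three; "yaw": the turn about the world's z in degrees. A call has 1 to 10 rows; each row shifts and turns the commanded pose from where the row before left it; what a row does not reach is not made up. A row lasts 1/12 s, in which the tool goes at most 41.7 mm and 7.16 degrees, less where a joint would pass 70% of its speed; a pose out of reach is approached as far as the arm can. A call with a gripper value outside its range is refused whole. The fingers move at their own pace and stop on an object; "grip_force" is the grip in N (left out, the last holds). Time passes only in rows, so rows that do not move let the fingers close. It gives the time, the measured TCP pose, the force and the opening at its end, in the units of the state.
- r.read_state(): the state, without advancing time (a new reading comes with each control period).
- r.grab_frame(name): name is "scene" or "top" or "wrist"; returns a dict with "color" (420x560x3 uint8, red, green, blue), "depth" (420x560 float32, m along the optical axis (not along the pixel's ray), 0 where there is no reading), "mtx" (3x3 intrinsics, pixels), "pose" (4x4, takes a point from camera to world coordinates). Camera axes: x right, y up, looking along -z (the intrinsics and any distortion apply to the point x, -y, -z); pixel columns grow to the right and rows downward; lengths in m; the calibration is good to about 2 mm. A picture is of the moment at which its call begins.
- r.finish_job(): hands the job in, once; it reports no verdict.
The state is a dict: "time_s": time; "joints": joint angles; "dq": joint speeds; "effort": joint torques, N m; "ee_pos": TCP position; "tcp_rot": TCP orientation; "ft_force": force on the tool from outside, world axes, zero at the start; "ft_torque": the same for the moment, N m; "opening": opening from 0.0 (shut) to 1.0 (fully open).
Only numpy, scipy, OpenCV 4.12 (cv2) and the standard library are available. Lean on these libraries where they do the work, as an engineer would, in place of code of your own. Each camera call takes 0.05 s, during which the arm holds its last target.

## Working session

There is one attempt and no reset: what is moved stays moved. The work goes in short steps, Python scripts to look and compute and a tool call to move; the robot and the scene stay as the last step left them, time stands still between calls to the robot, and variables do not carry over. Pictures are saved under pics/ and viewed, and the job is handed in when it is done.

Besides the shell and the picture viewer there is one more tool, called after "Emit:" by a JSON object that holds its "op" and its "data". step_arm: Moves the arm, as the interface text tells. Its arguments: {"type":"object","properties":{"hand":{"type":"array"},"translation":{"type":"array"},"yaw":{"type":"array"},"grip_force":{"type":"number"}},"required":["hand","translation","yaw"]}

```bash
ls; mkdir -p pics
python3 - <<'E'
from rig import r
import cv2,numpy as np
s=r.read_state();print(s)
for n in ["scene","top","wrist"]:
    f=r.grab_frame(n);cv2.imwrite(f"pics/{n}0.png",f["color"][:,:,::-1]);np.savez(f"{n}0.npz",**f)
    print(n,f["mtx"].round(1).tolist(),f["pose"].round(3).tolist(), [k for k in f])
E
```

```text
pics
{'time_s': 0.0, 'joints': array([ 1.16569202e+00,  2.91313154e-01, -1.54110797e-01,  1.12672603e+00,
        7.27469115e-06,  1.43148795e+00]), 'dq': array([ 7.31591219e-04,  6.98966223e-04,  6.09309718e-04, -1.91656797e-03,
       -1.57726225e-03,  6.09191419e-06]), 'effort': array([ 2.02541773e-04, -5.37142718e+01,  3.31376159e+01,  1.60353107e-02,
        4.20393474e-05,  9.20479181e-06]), 'ee_pos': array([0.1377375 , 0.50617615, 0.24972102]), 'tcp_rot': array([ 1.32507078e-01,  9.91181828e-01, -6.50928479e-04, -1.85473262e-04]), 'ft_force': array([ 0.99525385, -0.99548342,  0.21433589]), 'ft_torque': array([-0.01671906, -0.04262431, -0.00243807]), 'opening': 0.999172846664053}
scene [[417.1, 0.0, 276.5], [0.0, 417.1, 209.9], [0.0, 0.0, 1.0]] [[0.792, 0.487, -0.369, 0.173], [-0.611, 0.614, -0.5, -0.285], [-0.016, 0.621, 0.783, 0.786], [0.0, 0.0, 0.0, 1.0]] ['color', 'depth', 'mtx', 'pose']
top [[538.4, 0.0, 279.8], [0.0, 538.4, 205.6], [0.0, 0.0, 1.0]] [[-0.014, 0.984, -0.18, 0.344], [-1.0, -0.016, -0.01, 0.151], [-0.013, 0.18, 0.984, 1.002], [0.0, 0.0, 0.0, 1.0]] ['color', 'depth', 'mtx', 'pose']
wrist [[320.9, 0.0, 279.7], [0.0, 320.9, 210.8], [0.0, 0.0, 1.0]] [[0.263, -0.917, -0.3, 0.06], [0.965, 0.249, 0.082, 0.527], [-0.001, -0.311, 0.95, 0.373], [0.0, 0.0, 0.0, 1.0]] ['color', 'depth', 'mtx', 'pose']
```

View pics/scene0.png

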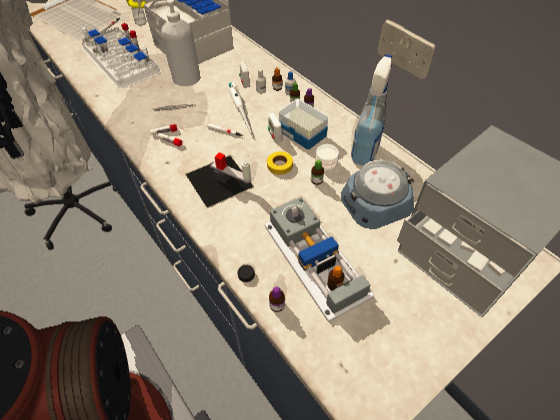

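View pics/top0.png

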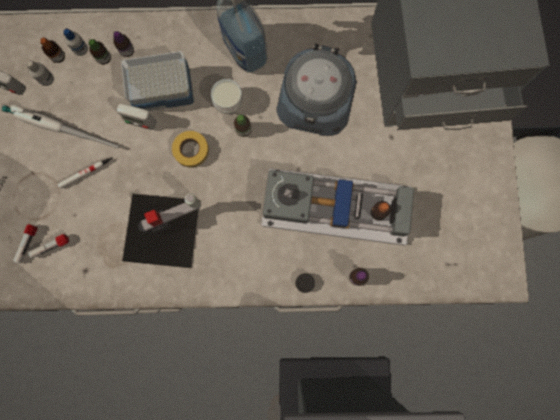

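View pics/wrist0.png

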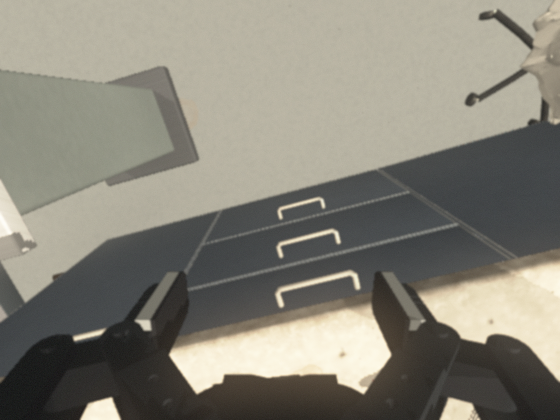

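The scene and top views show the crank (red boss at about (152,217) in top, handle at (190,203)), the mat, and the clamp's gear head at about (289,194). The bottle is at (380,210). Next I'll measure them.

```bash
cat > h.py <<'E'
import numpy as np,cv2
def ray(f,u,v):
    d=np.linalg.inv(f["mtx"])@np.array([u,v,1.0]); d=np.array([d[0],-d[1],-d[2]])
    return f["pose"][:3,:3]@d, f["pose"][:3,3]
def onplane(f,u,v,z):
    d,o=ray(f,u,v); return o+d*(z-o[2])/d[2]
def proj(f,p):
    q=f["pose"][:3,:3].T@(np.asarray(p)-f["pose"][:3,3]); q=np.array([q[0],-q[1],-q[2]]); q=f["mtx"]@q; return q[:2]/q[2]
def cloud(f):
    h,w=f["depth"].shape; v,u=np.mgrid[:h,:w]; d=np.linalg.inv(f["mtx"])@np.stack([u.ravel(),v.ravel(),np.ones(h*w)])
    d=d*f["depth"].ravel(); d[1:]*=-1
    return ((f["pose"][:3,:3]@d).T+f["pose"][:3,3]).reshape(h,w,3)
def load(n): return dict(np.load(n))
def two(fa,a,fb,b):
    d1,o1=ray(fa,*a);d2,o2=ray(fb,*b)
    A=np.stack([d1,-d2],1);t=np.linalg.lstsq(A,o2-o1,rcond=None)[0]
    p,q=o1+d1*t[0],o2+d2*t[1];return (p+q)/2,np.linalg.norm(p-q)
E
python3 - <<'E'
from h import *
t=load("top0.npz");s=load("scene0.npz")
def crop(f,n,x0,y0,x1,y1,k,g=1.0):
    c=f["color"][y0:y1,x0:x1,::-1]; c=np.clip(c*g,0,255).astype(np.uint8)
    cv2.imwrite(n,cv2.resize(c,None,fx=k,fy=k,interpolation=cv2.INTER_CUBIC))
crop(t,"pics/tc.png",250,160,430,260,4,1.8)
crop(t,"pics/tm.png",115,180,215,280,6,1.8)
crop(s,"pics/sc.png",180,140,380,320,4)
for n,f in (("top",t),("scene",s)):
    hsv=cv2.cvtColor(f["color"],cv2.COLOR_RGB2HSV)
    P=cloud(f)
    for nm,m in (("red",((hsv[...,0]<6)|(hsv[...,0]>174))&(hsv[...,1]>190)&(hsv[...,2]>60)),
                 ("black",(hsv[...,2]<38)),("blue",(hsv[...,0]>105)&(hsv[...,0]<125)&(hsv[...,1]>150)),):
        k,l,st,c=cv2.connectedComponentsWithStats(m.astype(np.uint8))
        for i in range(1,k):
            if st[i,4]>60: print(n,nm,st[i].tolist(),c[i].round(1),np.nanmedian(P[l==i],axis=0).round(4))
E
```

```text
top red [145, 211, 13, 12, 101] [151.  216.1] [0.4985 0.3845 0.0796]
top red [57, 235, 11, 10, 74] [ 61.6 239.7] [0.4668 0.5642 0.0177]
top black [117, 35, 13, 16, 92] [123.8  43.4] [0.8419 0.4552 0.0425]
top black [44, 42, 15, 14, 114] [52.  49.6] [0.8314 0.593  0.0439]
top black [93, 43, 14, 15, 119] [99.5 50.9] [0.827  0.5013 0.0437]
top black [514, 127, 46, 12, 362] [536.4 131.5] [ 0.9333 -0.6844 -0.8071]
top black [124, 195, 73, 72, 2654] [157.2 234.1] [0.4716 0.3914 0.0031]
top black [310, 358, 47, 4, 90] [331.7 358.6] [ 0.1684  0.0099 -0.8068]
top black [301, 375, 105, 38, 3009] [347.8 394.8] [ 0.1102 -0.0036 -0.4585]
scene red [215, 153, 12, 17, 148] [220.3 160.9] [0.4962 0.3783 0.0673]
scene black [0, 73, 23, 86, 976] [  7.5 120.4] [0.1467 0.4776 0.3043]
scene black [226, 157, 15, 14, 85] [231.4 163. ] [0.5459 0.4131 0.0036]
scene black [187, 165, 65, 42, 1214] [215.1 185.4] [0.4656 0.3659 0.0035]
scene black [25, 182, 86, 67, 676] [ 64.7 207.9] [ 0.1255  1.4096 -0.8103]
scene black [317, 257, 19, 16, 129] [325.9 264.9] [0.5168 0.0141 0.0361]
scene black [0, 316, 31, 104, 2196] [ 12.2 362.7] [ 0.0477 -0.0175  0.3807]
scene black [68, 317, 32, 20, 140] [ 81.5 324.1] [0.1098 0.0025 0.3455]
scene black [96, 319, 35, 101, 2710] [112.4 372.5] [ 0.1115 -0.0535  0.3141]
scene black [445, 385, 39, 35, 320] [463.9 403.2] [ 0.9355 -0.3749 -0.863 ]
scene blue [178, 0, 42, 14, 315] [201.7   5. ] [0.801  0.9458 0.1424]
scene blue [134, 52, 12, 8, 61] [139.5  55.7] [0.5555 0.942  0.0587]
scene blue [299, 237, 39, 29, 589] [317.8 251.4] [0.5185 0.0413 0.0542]
```

View pics/tc.png

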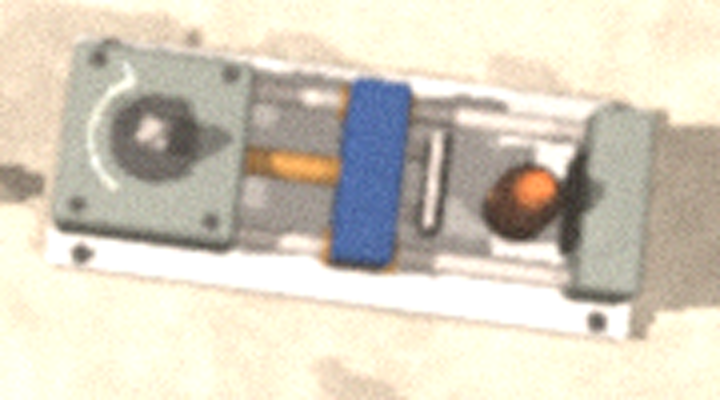

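View pics/tm.png

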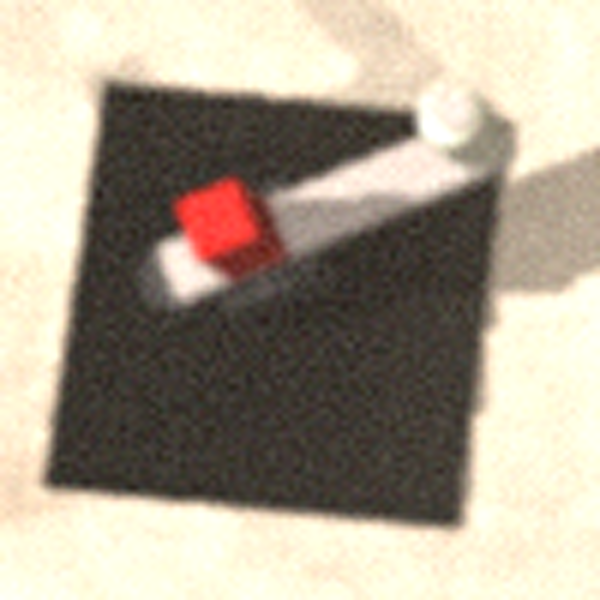

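View pics/sc.png

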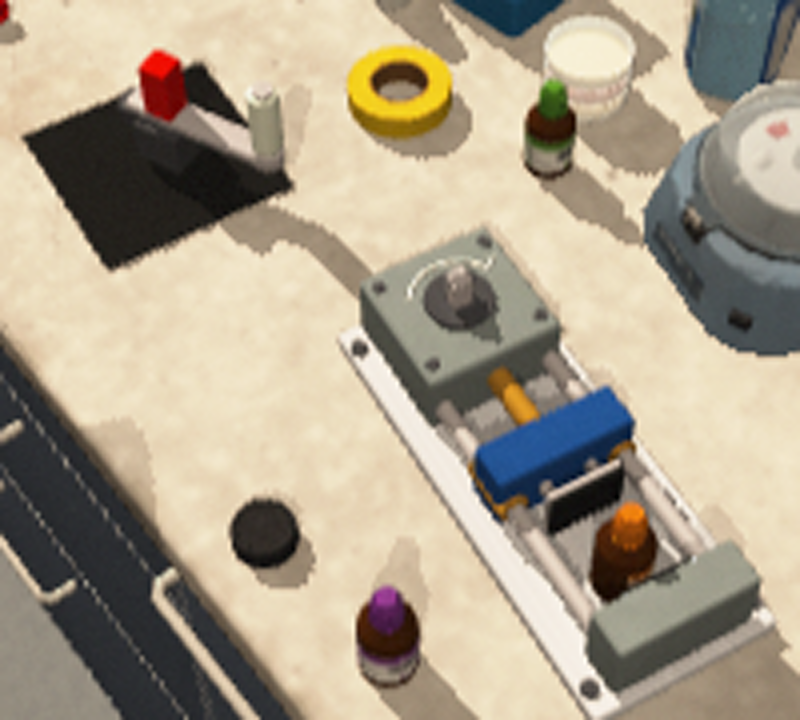

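Run:
```python
from h import *
t=load("top0.npz");s=load("scene0.npz")
T=lambda x,y,x0,y0,k:(x0+(x+.5)/k-.5,y0+(y+.5)/k-.5)
b=onplane(t,*T(208,215,115,180,6),.08);h=onplane(t,*T(450,108,115,180,6),.091)
print("boss",b,"handle",h,"yaw",np.degrees(np.arctan2(*(h-b)[1::-1])),np.linalg.norm((h-b)[:2]))
for c in [(104,85),(500,130),(460,522),(48,487)]: print("mat",onplane(t,*T(*c,115,180,6),.003).round(4))
for nm,c,z in [("collar",(157,137),.06),("ghTL",(80,40),.055),("ghTR",(248,68),.055),("ghBR",(237,247),.055),("ghBL",(58,222),.055),("base1",(50,265),.012),("base2",(630,338),.012),("jawT",(617,105),.055),("jawB",(575,295),.055)]:
    print(nm,onplane(t,*T(*c,250,160,4),z).round(4))
C=cloud(s)
print("collar2",onplane(s,*T(460,298,180,140,4),.06), two(t,T(157,137,250,160,4),s,T(460,298,180,140,4)))
print(two(t,T(208,215,115,180,6),s,T(160,60,180,140,4)), two(t,T(450,108,115,180,6),s,T(262,92,180,140,4)))
P=cloud(t)
for u,v in [(275,180),(275,205),(303,205),(340,200),(405,210),(318,70),(318,90),(318,110),(290,95),(300,120),(241,122),(190,135),(380,206),(305,282),(360,276)]: print(u,v,P[v,u].round(3))
```

```text
boss [0.4995153  0.38735728 0.08      ] handle [0.52777018 0.31549357 0.091     ] yaw -68.53657903415737 0.07721872449709337
mat [0.5548 0.4414 0.003 ]
mat [0.5382 0.3155 0.003 ]
mat [0.4151 0.3263 0.003 ]
mat [0.4279 0.4543 0.003 ]
collar [0.5378 0.1435 0.06  ]
ghTL [0.5842 0.1775 0.055 ]
ghTR [0.5699 0.1018 0.055 ]
ghBR [0.4883 0.1088 0.055 ]
ghBL [0.5009 0.1883 0.055 ]
base1 [0.4878 0.1939 0.012 ]
base2 [ 0.4495 -0.0728  0.012 ]
jawT [ 0.5499 -0.0632  0.055 ]
jawB [ 0.4644 -0.0399  0.055 ]
collar2 [0.53894355 0.14338661 0.06      ] (array([0.53815209, 0.14326086, 0.06051819]), np.float64(0.0010904681311180197))
(array([0.50103935, 0.38711211, 0.07883359]), np.float64(0.0028652040230814123)) (array([0.52831133, 0.31522925, 0.09113184]), np.float64(0.001225477758153513))
275 180 [0.565 0.168 0.054]
275 205 [0.518 0.169 0.058]
303 205 [0.518 0.119 0.058]
340 200 [0.526 0.052 0.055]
405 210 [ 0.505 -0.062  0.059]
318 70 [0.75  0.089 0.109]
318 90 [0.714 0.089 0.107]
318 110 [0.687 0.089 0.079]
290 95 [0.717 0.138 0.077]
300 120 [0.679 0.12  0.051]
241 122 [0.673 0.229 0.062]
190 135 [0.664 0.329 0.02 ]
380 206 [ 0.51  -0.015  0.078]
305 282 [0.383 0.117 0.015]
360 276 [0.39  0.024 0.07 ]
```

Emit:
{"op": "step_arm", "data": {"hand": [0,0,0,0,0,0,0,0,0,0], "translation": [[0.026,-0.024,-0.003],[0.026,-0.024,-0.003],[0.026,-0.024,-0.003],[0.026,-0.024,-0.003],[0.026,-0.024,-0.003],[0.026,-0.024,-0.003],[0.026,-0.024,-0.003],[0.026,-0.024,-0.003],[0.026,-0.024,-0.003],[0.026,-0.024,-0.003]], "yaw": [0,0,0,0,0,0,0,0,0,0]}}

```text
time_s: 0.98
ee_pos: [0.3988, 0.2651, 0.2201]
tcp_rot: [0.133, 0.991, -0.0, -0.0]
ft_force: [0.5, 0.4, 0.4]
opening: 1.0
```

Emit:
{"op": "step_arm", "data": {"hand": [0,0,0,0,0,0,0], "translation": [[0.026,-0.024,-0.004],[0.026,-0.024,-0.004],[0.026,-0.024,-0.004],[0.026,-0.024,-0.004],[0.026,-0.024,-0.004],[0.01,-0.003,-0.001],[0,0,0]], "yaw": [0,0,0,0,0,0,0]}}

```text
time_s: 1.57
ee_pos: [0.5397, 0.1419, 0.1985]
tcp_rot: [0.134, 0.991, -0.0, -0.0]
ft_force: [-1.0, 1.0, -0.2]
opening: 1.002
```

Run:
```python
from rig import r
from h import *
s=r.read_state();print(s["time_s"],s["ee_pos"],s["tcp_rot"],s["ft_force"])
f=r.grab_frame("wrist");np.savez("w1.npz",**f);cv2.imwrite("pics/w1.png",f["color"][:,:,::-1]);print(proj(f,(.538,.143,.06)))
```

```text
1.5667 [0.53972003 0.14189649 0.1984626 ] [ 1.34069331e-01  9.90971944e-01 -1.21896089e-04 -8.03233374e-05] [-1.01215935  0.95438928 -0.19586301]
[281.02666619 202.952109  ]
```

View pics/w1.png

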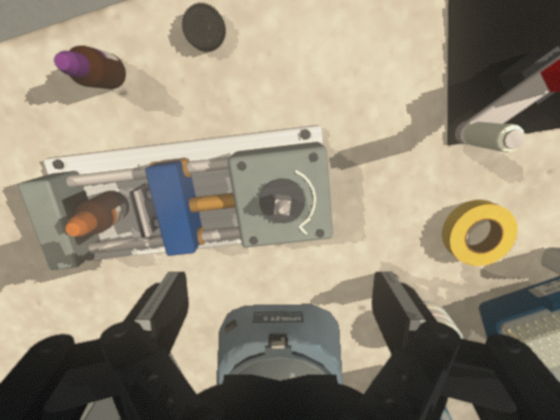

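The wrist view shows the spindle at about (282,206), with the whole clamp in view. I'll zoom in to read the square's angle.

Run:
```python
from h import *
f=load("w1.npz")
c=f["color"][175:240,240:325,::-1]
cv2.imwrite("pics/w1z.png",cv2.resize(c,None,fx=9,fy=9,interpolation=cv2.INTER_CUBIC))
c=f["color"][130:275,10:240,::-1]
cv2.imwrite("pics/w1j.png",cv2.resize(c,None,fx=3.4,fy=3.4,interpolation=cv2.INTER_CUBIC))
```

```text
(no output)
```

View pics/w1z.png

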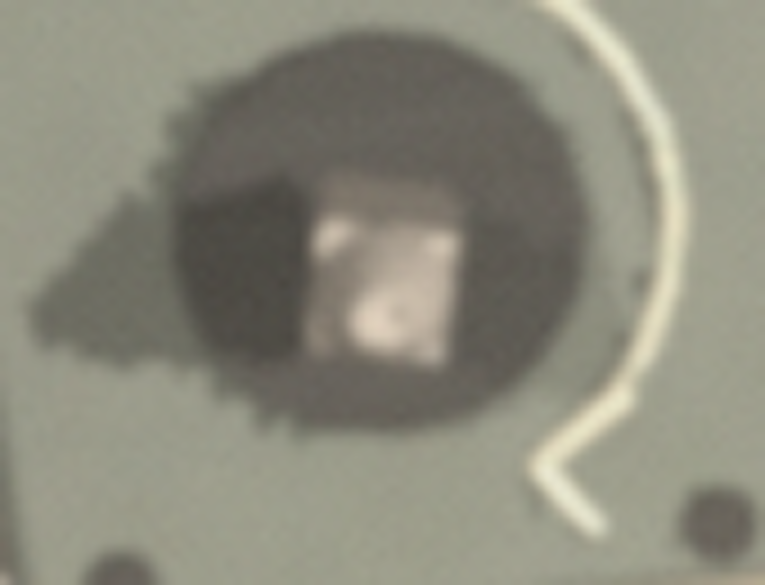

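View pics/w1j.png

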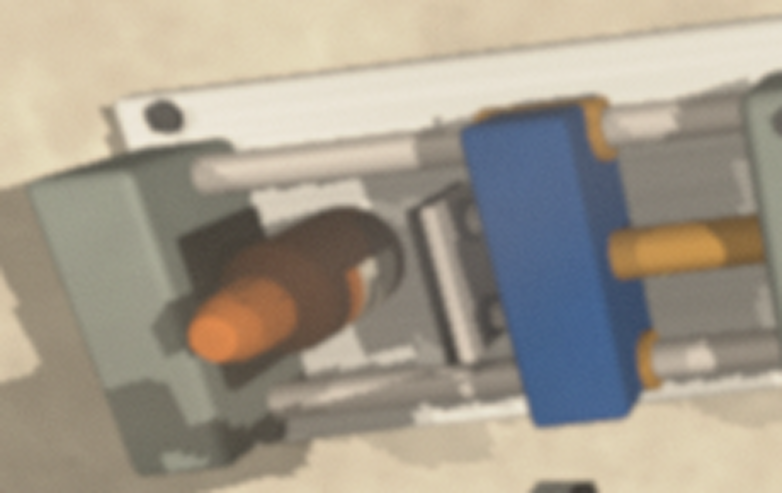

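Run:
```python
from h import *
f=load("w1.npz")
T=lambda x,y,x0,y0,k:(x0+(x+.5)/k-.5,y0+(y+.5)/k-.5)
P=[onplane(f,*T(*c,240,175,9),.076) for c in [(316,215),(464,228),(445,367),(304,352)]]
print(np.mean(P,0))
for i in range(4):
    d=P[(i+1)%4]-P[i];print(np.linalg.norm(d),np.degrees(np.arctan2(d[1],d[0]))%90)
print("collar",onplane(f,*T(381,230,240,175,9),.06))
U=lambda x,y:T(x,y,10,130,3.4)
for nm,c,z in [("padtopL",(428,205),.05),("padtopR",(462,360),.05),("padfaceTop",(415,210),.05),("padfaceB",(450,358),.05),("fixTop",(180,238),.05),("fixTopR",(252,208),.05),("fixbot?",(228,388),.05),("bottlecap",(213,340),.082),("blueTL",(470,128),.05)]:
    print(nm,onplane(f,*U(*c),z).round(4))
C=cloud(f)
for nm,c in [("padtop",(445,280)),("fix",(160,300)),("blue",(540,250)),("cap",(213,335))]:
    u,v=U(*c);print(nm,C[int(round(v)),int(round(u))].round(4))
```

```text
[0.53673731 0.14411387 0.076     ]
0.013149359256786838 69.37356848242226
0.013102218414034356 67.73345886773113
0.012749751863156907 68.18052333805696
0.012831416566938746 69.49577160126563
collar [0.53576671 0.14437125 0.06      ]
padtopL [0.4958 0.023  0.05  ]
padtopR [0.538  0.0147 0.05  ]
padfaceTop [0.4961 0.0193 0.05  ]
padfaceB [0.5366 0.0118 0.05  ]
fixTop [ 0.4869 -0.0424  0.05  ]
fixTopR [ 0.4845 -0.0208  0.05  ]
fixbot? [ 0.5287 -0.0497  0.05  ]
bottlecap [ 0.5087 -0.0225  0.082 ]
blueTL [0.4801 0.0412 0.05  ]
padtop [0.516  0.0192 0.0493]
fix [ 0.5    -0.0491  0.0578]
blue [0.5136 0.0478 0.0543]
cap [ 0.5075 -0.0228  0.081 ]
```

Emit:
{"op": "step_arm", "data": {"hand": [0,0,0,0,0,0,0,0,0,0], "translation": [[-0.004,0.0245,0.002],[-0.004,0.0245,0.002],[-0.004,0.0245,0.002],[-0.004,0.0245,0.002],[-0.004,0.0245,0.002],[-0.004,0.0245,0],[-0.004,0.0245,0],[-0.004,0.0245,0],[-0.004,0.0245,0],[-0.004,0.0245,0]], "yaw": [-5.3,-5.3,-5.3,-5.3,-5.3,-5.3,-5.3,-5.3,-5.3,-5.3]}}

```text
time_s: 2.45
ee_pos: [0.4956, 0.3906, 0.2096]
tcp_rot: [0.562, 0.827, -0.0, -0.0]
ft_force: [0.7, -0.4, 0.0]
opening: 1.002
```

Emit:
{"op": "step_arm", "data": {"hand": [0,0], "translation": [[0,0,0],[0,0,0]], "yaw": [0,0]}}

```text
time_s: 2.62
ee_pos: [0.4959, 0.3903, 0.2092]
tcp_rot: [0.559, 0.829, -0.0, -0.0]
ft_force: [-0.6, 0.4, 0.0]
opening: 0.999
```

Run:
```python
from rig import r
from h import *
s=r.read_state();q=s["tcp_rot"];print(s["time_s"],s["ee_pos"],np.degrees(np.arctan2(q[1]**2-q[0]**2,2*q[0]*q[1])),s["ft_force"])
f=r.grab_frame("wrist");np.savez("w2.npz",**f);cv2.imwrite("pics/w2.png",f["color"][:,:,::-1]);print(proj(f,(.5,.387,.08)))
u,v=map(int,proj(f,(.515,.35,.08)));print(u,v)
x0,y0=max(u-65,0),max(v-50,0);c=f["color"][y0:y0+100,x0:x0+130,::-1];print(x0,y0)
cv2.imwrite("pics/w2z.png",cv2.resize(c,None,fx=6,fy=6,interpolation=cv2.INTER_CUBIC))
```

```text
2.6167 [0.49586462 0.39025467 0.20920248] 22.022670917835566 [-0.60652102  0.41046279  0.00630048]
[284.00541403 212.90978779]
283 256
218 206
```

View pics/w2z.png

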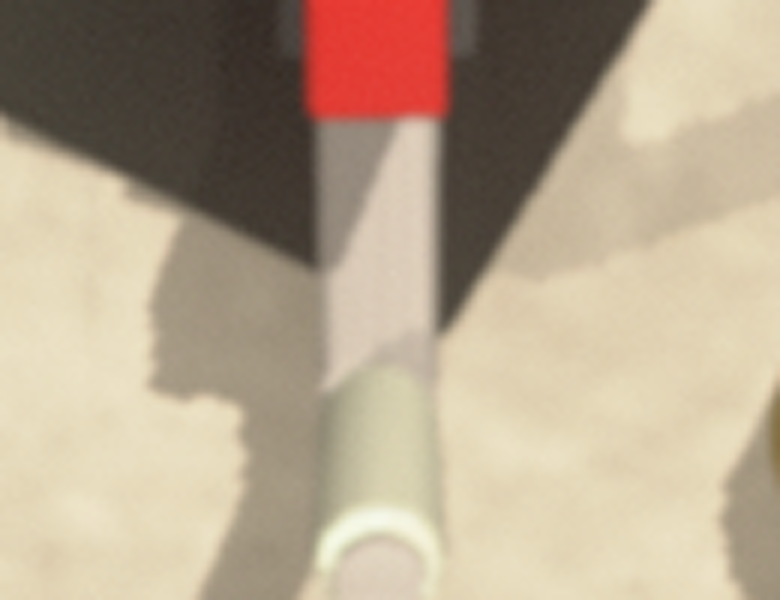

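View pics/w2.png

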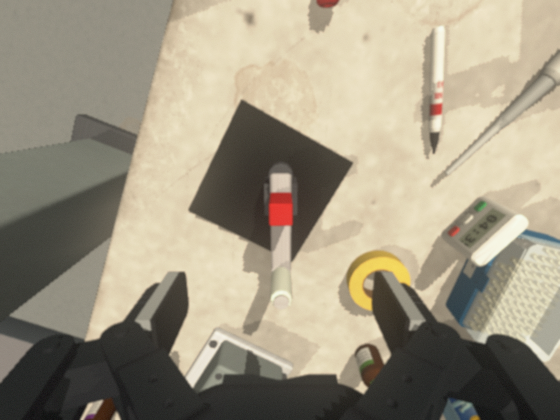

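The crank is centred in the wrist view: red boss at about (281,207), handle at (281,297).

Run:
```python
from h import *
f=load("w2.npz")
hsv=cv2.cvtColor(f["color"],cv2.COLOR_RGB2HSV)
m=(((hsv[...,0]<6)|(hsv[...,0]>174))&(hsv[...,1]>150)).astype(np.uint8)
k,l,st,c=cv2.connectedComponentsWithStats(m)
for i in range(1,k):
    if st[i,4]>200:
        ct=cv2.findContours((l==i).astype(np.uint8),cv2.RETR_EXTERNAL,cv2.CHAIN_APPROX_NONE)[0][0]
        print(st[i],c[i],cv2.minAreaRect(ct))
def L(u,v,z):return onplane(f,u,v,z)
x,y,w,h,_=st[[i for i in range(1,k) if st[i,4]>200 and 250<c[i][0]<310][0]]
cs=[(x-.5,y-.5),(x+w-.5,y-.5),(x+w-.5,y+h-.5),(x-.5,y+h-.5)]
# side depth samples
P=cloud(f);mm=l==[i for i in range(1,k) if st[i,4]>200 and 250<c[i][0]<310][0]
Q=P[mm];print("z range",np.percentile(Q[:,2],[2,25,50,75,98]))
top=Q[Q[:,2]>.076];print("top mean",top.mean(0), top.max(0),top.min(0))
tm=(mm&(P[...,2]>.076)).astype(np.uint8);ct=cv2.findContours(tm,cv2.RETR_EXTERNAL,cv2.CHAIN_APPROX_NONE)[0];r_=cv2.minAreaRect(max(ct,key=len));print(r_,L(*r_[0],.08))
hd=L(281,297,.091);print("handle",hd)
b=L(*r_[0],.08);d=hd-b;print(np.degrees(np.arctan2(d[1],d[0])),np.linalg.norm(d[:2]))
# arm edges from zoom
T=lambda x,y:(218+(x+.5)/6-.5,206+(y+.5)/6-.5)
for a,bb in [((315,130),(323,380)),((440,130),(436,380))]:
    d=L(*T(*bb),.042)-L(*T(*a),.042);print("edge",np.degrees(np.arctan2(d[1],d[0])))
print("mat",[L(*c,.003).round(4).tolist() for c in [(241,100),(352,162),(190,208),(292,263)]])
```

```text
[268 193  25  33 756] [280.26851852 209.18386243] ((280.0, 209.0), (32.0, 24.0), 90.0)
z range [0.04666995 0.07244316 0.07880833 0.07951024 0.08061177]
top mean [0.49737818 0.3852113  0.07960961] [0.5095265  0.46424931 0.33240864] [0.46527376 0.37185681 0.07601323]
((280.5, 213.5), (23.0, 23.0), 90.0) [0.49749887 0.38542932 0.08      ]
handle [0.52524301 0.31812716 0.091     ]
-67.59695588648813 0.07279641987992307
edge -66.79682439705927
edge -68.20705613964869
mat [[0.4281, 0.4547, 0.003], [0.5545, 0.4408, 0.003], [0.4146, 0.3306, 0.003], [0.5419, 0.3111, 0.003]]
```

Emit:
{"op": "step_arm", "data": {"hand": [0,0,0,0,0,0,0], "translation": [[0.0025,-0.0043,-0.02],[0,0,-0.03],[0,0,-0.03],[0,0,-0.03],[0,0,-0.02],[0,0,-0.011],[0,0,0]], "yaw": [0,0,0,0,0,0,0]}}

```text
time_s: 3.25
ee_pos: [0.4988, 0.3827, 0.0662]
tcp_rot: [0.561, 0.828, -0.002, -0.001]
ft_force: [-1.2, -0.4, -0.0]
opening: 1.002
```

Emit:
{"op": "step_arm", "data": {"hand": [0.5,0.7,0.8,0.9,1,1,1,1,1,1], "translation": [[0,0,0],[0,0,0],[0,0,0],[0,0,0],[0,0,0],[0,0,0],[0,0,0],[0,0,0],[0,0,0],[0,0,0]], "yaw": [0,0,0,0,0,0,0,0,0,0], "grip_force": 50}}

```text
time_s: 4.08
ee_pos: [0.5008, 0.3846, 0.0691]
tcp_rot: [0.561, 0.828, 0.001, 0.0]
ft_force: [-1.1, -0.1, 6.0]
opening: 0.221
```

```bash
cat > st.py <<'E'
from rig import r
from h import *
s=r.read_state();q=s["tcp_rot"];print(round(s["time_s"],2),s["ee_pos"].round(4),"jaw",np.degrees(np.arctan2(q[1]**2-q[0]**2,2*q[0]*q[1])).round(2),"F",s["ft_force"].round(2),"T",s["ft_torque"].round(3),"op",round(s["opening"],3),"q",s["joints"].round(2))
def shot(name,cam="wrist"):
    f=r.grab_frame(cam);np.savez(name+".npz",**f);cv2.imwrite(f"pics/{name}.png",f["color"][:,:,::-1]);return f
E
python3 - <<'E'
from st import *
shot("w3")
E
```

```text
4.08 [0.5008 0.3846 0.0691] jaw 21.78 F [-1.13 -0.07  6.02] T [-0.031  0.17   0.039] op 0.221 q [ 0.54  0.63 -0.11  0.83  0.    1.73]
```

View pics/w3.png

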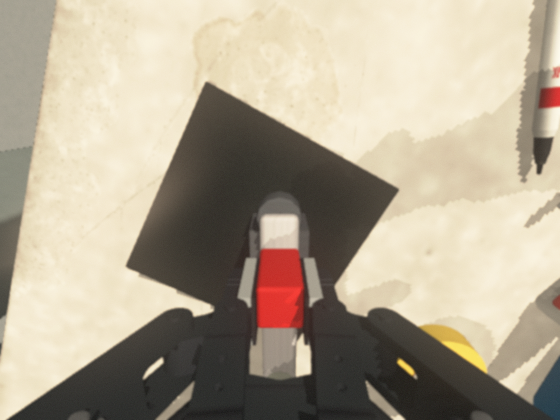

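Both pads hold the boss (red at (280,288)). I'll measure where the boss axis sits relative to the TCP.

Run:
```python
from h import *
f=load("w3.npz")
c=f["color"][190:350,210:350,::-1];cv2.imwrite("pics/w3z.png",cv2.resize(c,None,fx=3.7,fy=3.7,interpolation=cv2.INTER_CUBIC))
P=cloud(f)
for v in range(244,336,4): print(v,f["color"][v,280],P[v,280].round(4))
```

```text
244 [214 198 180] [0.4954 0.3965 0.0422]
248 [205 142 128] [0.4962 0.3943 0.0419]
252 [195  52  45] [0.4962 0.3944 0.0469]
256 [195  52  47] [0.4962 0.3943 0.0513]
260 [197  51  45] [0.4961 0.3945 0.0558]
264 [195  49  41] [0.4963 0.3941 0.0591]
268 [198  52  45] [0.4964 0.3939 0.0624]
272 [196  46  39] [0.4959 0.3949 0.0682]
276 [197  49  42] [0.4962 0.3942 0.0702]
280 [199  50  42] [0.4964 0.3938 0.0729]
284 [199  49  43] [0.4964 0.3938 0.076 ]
288 [235  60  52] [0.4963 0.3939 0.0793]
292 [232  57  50] [0.4968 0.3927 0.0802]
296 [227  54  48] [0.4976 0.3907 0.0797]
300 [226  52  46] [0.4984 0.3887 0.0792]
304 [225  52  45] [0.4992 0.3867 0.0788]
308 [226  56  48] [0.4998 0.3852 0.0793]
312 [225  55  47] [0.5002 0.3841 0.0804]
316 [224  55  50] [0.5009 0.3825 0.0806]
320 [223  54  47] [0.502  0.3797 0.0792]
324 [223  53  46] [0.5028 0.3777 0.0789]
328 [176 120 110] [0.5146 0.3485 0.0415]
332 [159 145 132] [0.5155 0.3462 0.0419]
```

View pics/w3z.png

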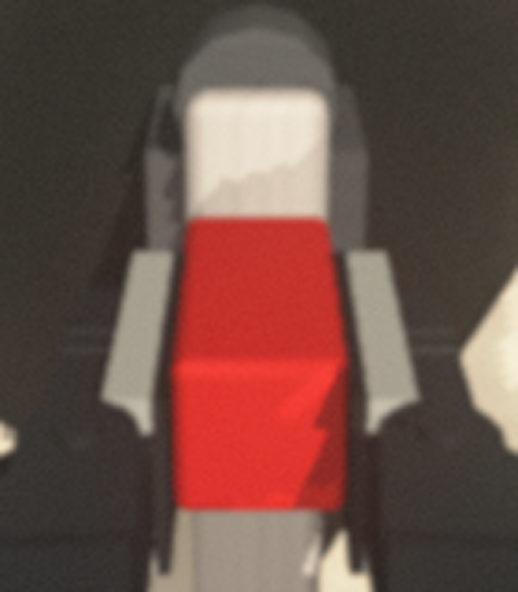

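Emit:
{"op": "step_arm", "data": {"hand": [1,1,1,1,1,1], "translation": [[0,0,0.01],[0,0,0.02],[0,0,0.025],[0,0,0.03],[0,0,0.025],[0,0,0]], "yaw": [0,0,0,0,0,0]}}

```text
time_s: 4.63
ee_pos: [0.5024, 0.3855, 0.1839]
tcp_rot: [0.561, 0.828, 0.003, 0.002]
ft_force: [1.5, 1.4, -2.3]
opening: 0.228
```

```bash
python3 st.py
```

```text
4.63 [0.5024 0.3855 0.1839] jaw 21.78 F [ 1.52  1.44 -2.32] T [ 0.135 -0.14   0.02 ] op 0.228 q [ 0.54  0.53  0.04  1.07 -0.    1.73]
```

Emit:
{"op": "step_arm", "data": {"hand": [1,1,1,1,1,1,1,1,1,1], "translation": [[0.0037,-0.0241,0],[0.0037,-0.0241,0],[0.0037,-0.0241,0],[0.0037,-0.0241,0],[0.0037,-0.0241,0],[0.0037,-0.0241,0],[0.0037,-0.0241,0],[0.0037,-0.0241,0],[0.0037,-0.0241,0],[0.0037,-0.0241,0]], "yaw": [4.7,4.7,4.7,4.7,4.7,4.7,4.7,4.7,4.7,4.7]}}

```text
time_s: 5.47
ee_pos: [0.5366, 0.142, 0.1774]
tcp_rot: [0.182, 0.983, -0.0, -0.001]
ft_force: [0.2, 0.4, -3.6]
opening: 0.224
```

Emit:
{"op": "step_arm", "data": {"hand": [1,1,1,1], "translation": [[0,0,0],[0,0,0],[0,0,0],[0,0,0]], "yaw": [0,0,0,0]}}

```text
time_s: 5.8
ee_pos: [0.537, 0.1439, 0.1779]
tcp_rot: [0.184, 0.983, -0.0, -0.0]
ft_force: [-0.5, -0.8, -3.7]
opening: 0.223
```

Run:
```python
from st import *
f=shot("w4");shot("s4","scene");shot("t4","top")
```

```text
5.8 [0.537  0.1439 0.1779] jaw 68.76 F [-0.46 -0.75 -3.68] T [0.069 0.012 0.019] op 0.223 q [ 0.13  0.4  -0.19  0.98  0.    0.5 ]
```

View pics/w4.png

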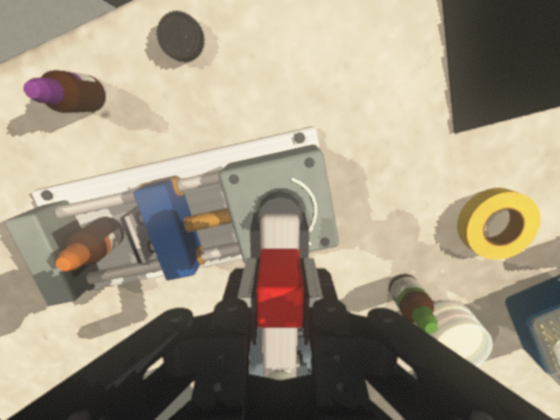

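View pics/s4.png

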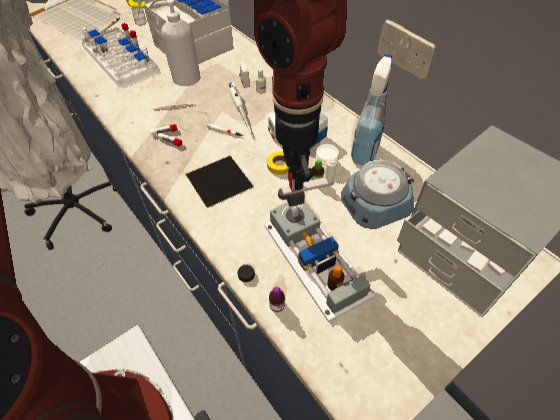

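The crank hangs level over the spindle. I'll lower it in small steps and watch the force.

Emit:
{"op": "step_arm", "data": {"hand": [1,1,1,1], "translation": [[0.001,-0.0003,-0.012],[0,0,-0.012],[0,0,-0.005],[0,0,0]], "yaw": [0,0,0,0]}}

```text
time_s: 6.28
ee_pos: [0.5374, 0.1432, 0.1481]
tcp_rot: [0.184, 0.983, -0.0, -0.001]
ft_force: [-0.8, 0.3, -4.5]
opening: 0.228
```

Emit:
{"op": "step_arm", "data": {"hand": [1,1,1], "translation": [[0,0,-0.002],[0,0,-0.002],[0,0,0]], "yaw": [0,0,0]}}

```text
time_s: 6.53
ee_pos: [0.5386, 0.1431, 0.1455]
tcp_rot: [0.184, 0.983, 0.0, 0.0]
ft_force: [-0.3, 0.1, -3.2]
opening: 0.229
```

Emit:
{"op": "step_arm", "data": {"hand": [1,1,1], "translation": [[0,0,-0.002],[0,0,-0.001],[0,0,0]], "yaw": [0,0,0]}}

```text
time_s: 6.78
ee_pos: [0.5387, 0.1432, 0.1424]
tcp_rot: [0.184, 0.983, 0.0, 0.0]
ft_force: [1.1, 1.3, -4.3]
opening: 0.222
```

Emit:
{"op": "step_arm", "data": {"hand": [1,1,1], "translation": [[0,0,-0.002],[0,0,-0.001],[0,0,0]], "yaw": [0,0,0]}}

```text
time_s: 7.03
ee_pos: [0.5387, 0.1433, 0.1392]
tcp_rot: [0.184, 0.983, 0.0, 0.0]
ft_force: [1.6, 2.7, -4.8]
opening: 0.222
```

Emit:
{"op": "step_arm", "data": {"hand": [1,1,1], "translation": [[0,0,-0.002],[0,0,-0.001],[0,0,0]], "yaw": [0,0,0]}}

```text
time_s: 7.28
ee_pos: [0.5386, 0.1433, 0.1362]
tcp_rot: [0.184, 0.983, 0.0, 0.0]
ft_force: [2.5, 4.7, -4.2]
opening: 0.225
```

Emit:
{"op": "step_arm", "data": {"hand": [1,1,1], "translation": [[0,0,-0.001],[0,0,-0.001],[0,0,0]], "yaw": [0,0,0]}}

```text
time_s: 7.53
ee_pos: [0.5386, 0.1432, 0.1343]
tcp_rot: [0.184, 0.983, 0.0, 0.0]
ft_force: [1.6, 5.1, -3.4]
opening: 0.225
```

```bash
python3 st.py
```

```text
7.53 [0.5386 0.1432 0.1343] jaw 68.78 F [ 1.64  5.1  -3.42] T [ 1.287 -0.598  0.004] op 0.225 q [ 0.13  0.44 -0.25  0.88  0.    0.5 ]
```

It's going in without axial force. I'll ease the small sideways load and continue down.

Emit:
{"op": "step_arm", "data": {"hand": [1,1,1,1], "translation": [[0.0003,0.0008,0],[0,0,-0.0015],[0,0,-0.0015],[0,0,0]], "yaw": [0,0,0,0]}}

```text
time_s: 7.87
ee_pos: [0.5384, 0.1436, 0.1308]
tcp_rot: [0.184, 0.983, -0.0, -0.0]
ft_force: [1.5, 2.0, -5.3]
opening: 0.224
```

Emit:
{"op": "step_arm", "data": {"hand": [1,1,1], "translation": [[0,0,-0.0015],[0,0,-0.001],[0,0,0]], "yaw": [0,0,0]}}

```text
time_s: 8.12
ee_pos: [0.5385, 0.1436, 0.1285]
tcp_rot: [0.184, 0.983, -0.0, -0.0]
ft_force: [1.0, 2.2, -4.6]
opening: 0.227
```

Emit:
{"op": "step_arm", "data": {"hand": [1,1,1], "translation": [[0,0,-0.001],[0,0,-0.001],[0,0,0]], "yaw": [0,0,0]}}

```text
time_s: 8.37
ee_pos: [0.5385, 0.1436, 0.1266]
tcp_rot: [0.184, 0.983, -0.0, -0.0]
ft_force: [0.5, 2.0, -4.5]
opening: 0.227
```

Emit:
{"op": "step_arm", "data": {"hand": [1,1,1], "translation": [[0,0,-0.001],[0,0,0],[0,0,0]], "yaw": [0,0,0]}}

```text
time_s: 8.62
ee_pos: [0.5386, 0.1436, 0.1261]
tcp_rot: [0.184, 0.983, -0.0, 0.0]
ft_force: [-1.5, -0.7, 2.5]
opening: 0.222
```

Emit:
{"op": "step_arm", "data": {"hand": [1,1,1], "translation": [[0,0,-0.001],[0,0,0],[0,0,0]], "yaw": [0,0,0]}}

```text
time_s: 8.87
ee_pos: [0.5387, 0.1436, 0.1261]
tcp_rot: [0.184, 0.983, -0.0, 0.0]
ft_force: [-6.0, -1.9, 15.2]
opening: 0.225
```

Fully home: hard contact at TCP z 0.126, as expected. Release, rise and check.

Emit:
{"op": "step_arm", "data": {"hand": [1,1,0.6,0.5,0.5,0.5], "translation": [[0,0,0.001],[0,0,0],[0,0,0],[0,0,0],[0,0,0],[0,0,0]], "yaw": [0,0,0,0,0,0]}}

```text
time_s: 9.37
ee_pos: [0.5388, 0.1437, 0.1257]
tcp_rot: [0.184, 0.983, -0.0, 0.0]
ft_force: [-0.7, -0.3, -0.2]
opening: 0.498
```

Emit:
{"op": "step_arm", "data": {"hand": [0.5,0.5,0.5,0.5,0.5], "translation": [[0,0,0.015],[0,0,0.025],[0,0,0.025],[0,0,0.01],[0,0,0]], "yaw": [0,0,0,0,0]}}

```text
time_s: 9.78
ee_pos: [0.5403, 0.144, 0.2031]
tcp_rot: [0.184, 0.983, 0.001, 0.002]
ft_force: [0.5, -0.3, -0.5]
opening: 0.498
```

Run:
```python
from st import *
f=shot("w5")
t=shot("t5","top")
hsv=cv2.cvtColor(f["color"],cv2.COLOR_RGB2HSV)
m=(((hsv[...,0]<6)|(hsv[...,0]>174))&(hsv[...,1]>150)).astype(np.uint8)
P=cloud(f)
k,l,st,c=cv2.connectedComponentsWithStats(m)
for i in range(1,k):
    if st[i,4]>200:
        Q=P[l==i];tp=(l==i)&(P[...,2]>.132);print(st[i],c[i],np.percentile(Q[:,2],[2,50,90]),np.median(P[tp],0))
        w=cv2.minAreaRect(np.argwhere(tp)[:,::-1].astype(np.float32));print(w,onplane(f,*w[0],.137))
```

```text
9.78 [0.5403 0.144  0.2031] jaw 68.77 F [ 0.53 -0.3  -0.46] T [ 0.073 -0.015 -0.036] op 0.498 q [ 0.13  0.38 -0.15  1.04 -0.    0.5 ]
[ 263  204   31   43 1214] [277.63756178 224.95634267] [0.10590023 0.13586801 0.13700033] [0.53514798 0.14395975 0.13626193]
((277.5, 225.0), (42.0, 29.0), 90.0) [0.53131973 0.14550634 0.137     ]
```

View pics/w5.png

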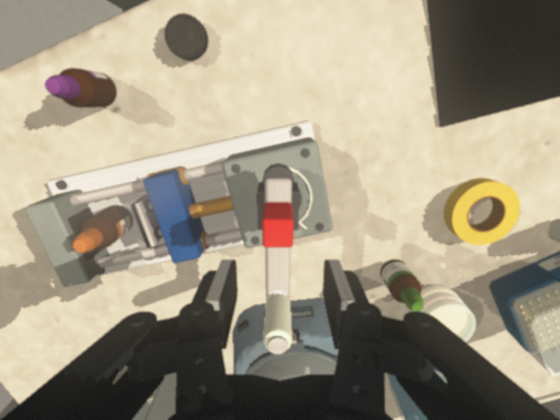

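The crank is seated with its boss top at z≈0.137 as predicted. The handle top is at about (277,340).

Run:
```python
from h import *
f=load("w5.npz")
print(onplane(f,277,341,.148),onplane(f,277,340,.148))
P=cloud(f)
for v in (334,338,342): print(P[v,277])
```

```text
[0.60533136 0.11626454 0.148     ] [0.60456639 0.11656398 0.148     ]
[0.60036773 0.11820467 0.14753683]
[0.60041809 0.11820852 0.15136674]
[0.60389527 0.1168437  0.15076568]
```

Emit:
{"op": "step_arm", "data": {"hand": [0.5,0.5,0.5,0.5,0.5], "translation": [[0.02,-0.008,0],[0.025,-0.01,0],[0.0205,-0.009,0],[0,0,0],[0,0,0]], "yaw": [0,0,0,0,0]}}

```text
time_s: 10.3
ee_pos: [0.6038, 0.1162, 0.1985]
tcp_rot: [0.185, 0.983, -0.0, -0.002]
ft_force: [-0.1, 0.2, -0.0]
opening: 0.5
```

Emit:
{"op": "step_arm", "data": {"hand": [0.5,0.5,0.5,0.5,0.5,0.5], "translation": [[0,0,-0.02],[0,0,-0.02],[0,0,-0.02],[0,0,-0.015],[0,0,0],[0,0,0]], "yaw": [0,0,0,0,0,0]}}

```text
time_s: 10.8
ee_pos: [0.6025, 0.1171, 0.1248]
tcp_rot: [0.184, 0.983, -0.0, -0.002]
ft_force: [0.1, -0.2, 0.4]
opening: 0.503
```

Run:
```python
from st import *
f=shot("w6")
```

```text
10.8 [0.6025 0.1171 0.1248] jaw 68.8 F [ 0.09 -0.18  0.37] T [ 0.036 -0.059 -0.016] op 0.503 q [ 0.07  0.55 -0.09  0.93  0.    0.44]
```

View pics/w6.png

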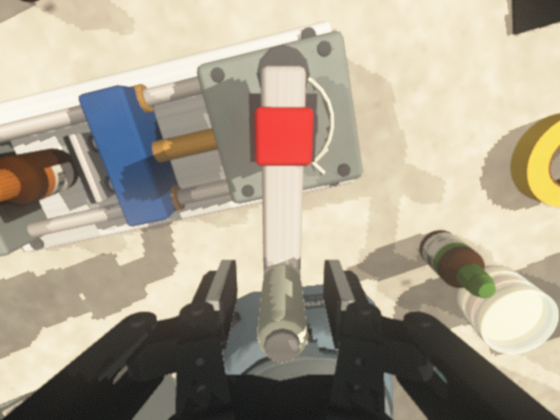

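Handle at (282,320) sits between the open fingers. I'll nudge +x and close.

Emit:
{"op": "step_arm", "data": {"hand": [0.5,0.6,0.8,1,1,1,1,1], "translation": [[0.0035,-0.0005,0],[0,0,0],[0,0,0],[0,0,0],[0,0,0],[0,0,0],[0,0,0],[0,0,0]], "yaw": [0,0,0,0,0,0,0,0], "grip_force": 30}}

```text
time_s: 11.52
ee_pos: [0.6084, 0.1162, 0.1264]
tcp_rot: [0.184, 0.983, 0.0, 0.001]
ft_force: [2.8, 0.1, 5.7]
opening: 0.229
```

Run:
```python
from st import *
c=np.array([.5375,.1441]);p=s["ee_pos"][:2]-c;print(np.linalg.norm(p),np.degrees(np.arctan2(p[1],p[0])))
for start in [-21]:
    a=np.radians(np.arange(0,-41*6-1,-6)+np.degrees(np.arctan2(p[1],p[0])))
    R=.075;X=c+R*np.c_[np.cos(a),np.sin(a)]
    d=np.diff(np.r_[[s["ee_pos"][:2]],X[1:]],axis=0)
    for i,x in enumerate(d): print(i+1,(x*1000).round(1).tolist(),X[i+1].round(4))
```

```text
11.52 [0.6084 0.1162 0.1264] jaw 68.76 F [2.81 0.09 5.67] T [-0.113 -0.51  -0.04 ] op 0.229 q [ 0.07  0.55 -0.08  0.93 -0.    0.44]
0.0762357808977149 -21.486954370144645
1 [-4.4, -6.7] [0.604  0.1095]
2 [-4.0, -6.8] [0.6001 0.1027]
3 [-4.7, -6.3] [0.5954 0.0964]
4 [-5.3, -5.8] [0.5901 0.0906]
5 [-5.9, -5.2] [0.5842 0.0854]
6 [-6.4, -4.6] [0.5778 0.0809]
7 [-6.8, -3.9] [0.571 0.077]
8 [-7.2, -3.1] [0.5638 0.0739]
9 [-7.5, -2.4] [0.5563 0.0715]
10 [-7.7, -1.6] [0.5486 0.0699]
11 [-7.8, -0.8] [0.5408 0.0692]
12 [-7.9, 0.1] [0.5329 0.0692]
13 [-7.8, 0.9] [0.5251 0.0701]
14 [-7.7, 1.7] [0.5175 0.0718]
15 [-7.4, 2.5] [0.51   0.0743]
16 [-7.1, 3.3] [0.5029 0.0776]
17 [-6.8, 4.0] [0.4961 0.0815]
18 [-6.3, 4.7] [0.4898 0.0862]
19 [-5.8, 5.3] [0.484  0.0915]
20 [-5.2, 5.9] [0.4788 0.0974]
21 [-4.6, 6.4] [0.4743 0.1038]
22 [-3.9, 6.8] [0.4704 0.1106]
23 [-3.1, 7.2] [0.4673 0.1178]
24 [-2.4, 7.5] [0.4649 0.1253]
25 [-1.6, 7.7] [0.4633 0.133 ]
26 [-0.8, 7.8] [0.4626 0.1408]
27 [0.1, 7.9] [0.4626 0.1487]
28 [0.9, 7.8] [0.4635 0.1565]
29 [1.7, 7.7] [0.4652 0.1641]
30 [2.5, 7.4] [0.4677 0.1716]
31 [3.3, 7.1] [0.471  0.1787]
32 [4.0, 6.8] [0.4749 0.1855]
33 [4.7, 6.3] [0.4796 0.1918]
34 [5.3, 5.8] [0.4849 0.1976]
35 [5.9, 5.2] [0.4908 0.2028]
36 [6.4, 4.6] [0.4972 0.2073]
37 [6.8, 3.9] [0.504  0.2112]
38 [7.2, 3.1] [0.5112 0.2143]
39 [7.5, 2.4] [0.5187 0.2167]
40 [7.7, 1.6] [0.5264 0.2183]
41 [7.8, 0.8] [0.5342 0.219 ]
```

Emit:
{"op": "step_arm", "data": {"hand": [1,1,1,1,1,1], "translation": [[-0.0032,-0.0068,0.0003],[-0.004,-0.0068,0],[-0.0047,-0.0063,0],[-0.0053,-0.0058,0],[-0.0059,-0.0052,0],[-0.0064,-0.0046,0]], "yaw": [0,0,0,0,0,0]}}

```text
time_s: 12.02
ee_pos: [0.5784, 0.0803, 0.1265]
tcp_rot: [0.184, 0.983, 0.001, 0.001]
ft_force: [4.2, 2.6, 4.4]
opening: 0.218
```

```bash
cat > ang.py <<'E'
from st import *
c=np.array([.5375,.1441]);p=s["ee_pos"][:2]-c;a=np.arctan2(p[1],p[0]);F=s["ft_force"][:2]
print("r %.4f ang %.1f  Frad %.1f Fccw %.1f"%(np.linalg.norm(p),np.degrees(a),F@[np.cos(a),np.sin(a)],F@[-np.sin(a),np.cos(a)]))
E
python3 ang.py
```

```text
12.02 [0.5784 0.0803 0.1265] jaw 68.76 F [4.21 2.6  4.35] T [ 0.746 -0.919  0.063] op 0.218 q [ 0.01  0.49 -0.19  0.89  0.    0.38]
r 0.0758 ang -57.3  Frad 0.1 Fccw 4.9
```

Winding works: about 5 N tangential and almost no radial load. Continuing.

Emit:
{"op": "step_arm", "data": {"hand": [1,1,1,1,1,1,1,1,1,1], "translation": [[-0.0068,-0.0039,0],[-0.0072,-0.0031,0],[-0.0075,-0.0024,0],[-0.0077,-0.0016,0],[-0.0078,-0.0008,0],[-0.0079,0.0001,0],[-0.0078,0.0009,0],[-0.0077,0.0017,0],[-0.0074,0.0025,0],[-0.0071,0.0033,0]], "yaw": [0,0,0,0,0,0,0,0,0,0]}}

```text
time_s: 12.85
ee_pos: [0.5032, 0.0772, 0.1264]
tcp_rot: [0.184, 0.983, -0.0, 0.001]
ft_force: [5.8, 0.6, 3.6]
opening: 0.226
```

```bash
python3 ang.py
```

```text
12.85 [0.5032 0.0772 0.1264] jaw 68.75 F [5.83 0.56 3.57] T [ 0.451 -1.576 -0.016] op 0.226 q [ 0.01  0.37 -0.4   0.81 -0.    0.38]
r 0.0752 ang -117.2  Frad -3.2 Fccw 4.9
```

Emit:
{"op": "step_arm", "data": {"hand": [1,1,1,1,1,1,1,1,1,1], "translation": [[-0.0068,0.004,0],[-0.0063,0.0047,0],[-0.0058,0.0053,0],[-0.0052,0.0059,0],[-0.0046,0.0064,0],[-0.0039,0.0068,0],[-0.0031,0.0072,0],[-0.0024,0.0075,0],[-0.0016,0.0077,0],[0,0,0]], "yaw": [0,0,0,0,0,0,0,0,0,0]}}

```text
time_s: 13.68
ee_pos: [0.4635, 0.1328, 0.1262]
tcp_rot: [0.184, 0.983, -0.001, 0.001]
ft_force: [5.6, -1.6, 3.7]
opening: 0.226
```

Run:
```python
import ang
from st import shot,cv2
f=shot("w7");t=shot("t7","top")
cv2.imwrite("pics/t7z.png",cv2.resize(t["color"][160:260,250:430,::-1],None,fx=4,fy=4,interpolation=cv2.INTER_CUBIC))
```

```text
13.68 [0.4635 0.1328 0.1262] jaw 68.79 F [ 5.59 -1.64  3.7 ] T [-0.401 -1.406  0.015] op 0.226 q [ 0.13  0.32 -0.46  0.78 -0.    0.5 ]
r 0.0749 ang -171.3  Frad -5.3 Fccw 2.5
```

View pics/w7.png

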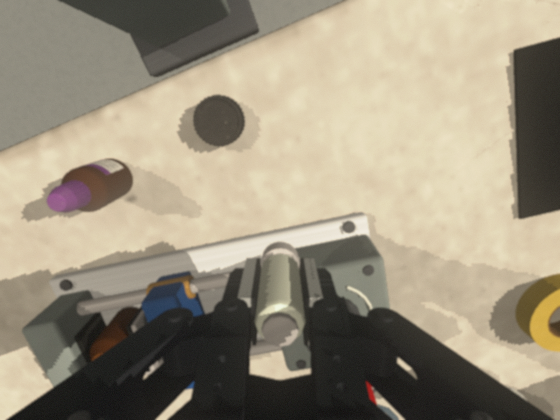

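View pics/t7z.png

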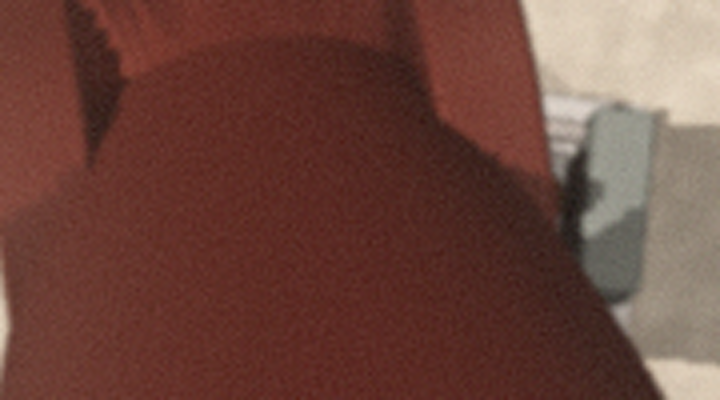

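Emit:
{"op": "step_arm", "data": {"hand": [1,1,1,1,1,1,1,1,1,1], "translation": [[-0.0003,0.0078,0],[0.0006,0.0079,0],[0.0009,0.0078,0],[0.0017,0.0077,0],[0.0025,0.0074,0],[0.0033,0.0071,0],[0.004,0.0068,0],[0.0047,0.0063,0],[0.0053,0.0058,0],[0,0,0]], "yaw": [0,0,0,0,0,0,0,0,0,0]}}

```text
time_s: 14.62
ee_pos: [0.4842, 0.1971, 0.1256]
tcp_rot: [0.184, 0.983, -0.001, -0.002]
ft_force: [-3.8, -1.7, 9.5]
opening: 0.225
```

Run:
```python
import ang
from st import shot,cv2
f=shot("w8");t=shot("s8","scene")
cv2.imwrite("pics/s8z.png",cv2.resize(t["color"][180:330,250:400,::-1],None,fx=4,fy=4,interpolation=cv2.INTER_CUBIC))
```

```text
14.62 [0.4842 0.1971 0.1256] jaw 68.8 F [-3.78 -1.74  9.47] T [-0.43   0.573  0.013] op 0.225 q [ 0.25  0.4  -0.35  0.83 -0.    0.62]
r 0.0751 ang 135.2  Frad 1.4 Fccw 3.9
```

View pics/w8.png

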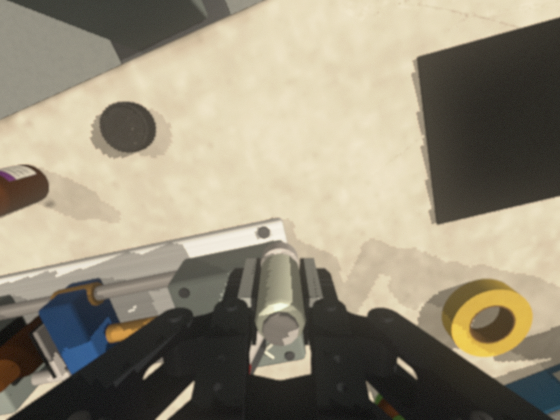

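View pics/s8z.png

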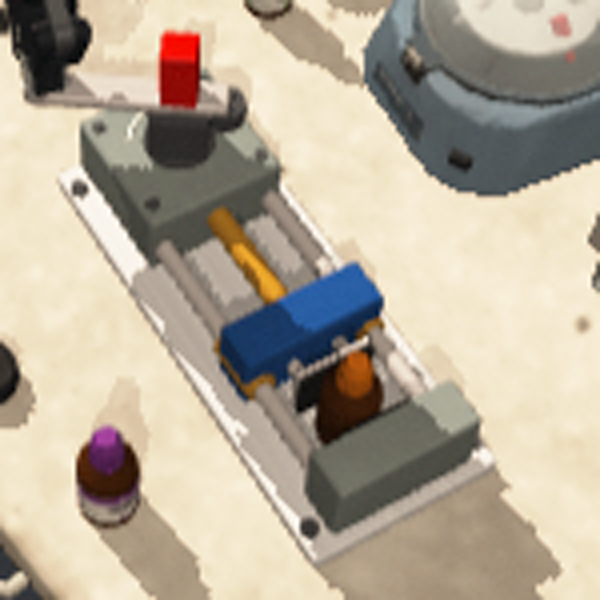

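Emit:
{"op": "step_arm", "data": {"hand": [1,1,1,1,1,1,1,1], "translation": [[0.0059,0.0052,0.0005],[0.0064,0.0046,0],[0.0068,0.0039,0],[0.0072,0.0031,0],[0.0075,0.0024,0],[0.0077,0.0016,0],[0,0,0],[0,0,0]], "yaw": [0,0,0,0,0,0,0,0]}}

```text
time_s: 15.38
ee_pos: [0.5251, 0.2181, 0.126]
tcp_rot: [0.184, 0.983, -0.001, -0.002]
ft_force: [-4.5, 3.9, 9.2]
opening: 0.222
```

Run:
```python
import ang
from st import shot,cv2
t=shot("s9","scene")
cv2.imwrite("pics/s9z.png",cv2.resize(t["color"][220:330,290:400,::-1],None,fx=5.4,fy=5.4,interpolation=cv2.INTER_CUBIC))
```

```text
15.38 [0.5251 0.2181 0.126 ] jaw 68.81 F [-4.49  3.85  9.24] T [0.464 1.031 0.008] op 0.222 q [ 0.26  0.47 -0.22  0.88  0.    0.63]
r 0.0751 ang 99.5  Frad 4.5 Fccw 3.8
```

View pics/s9z.png

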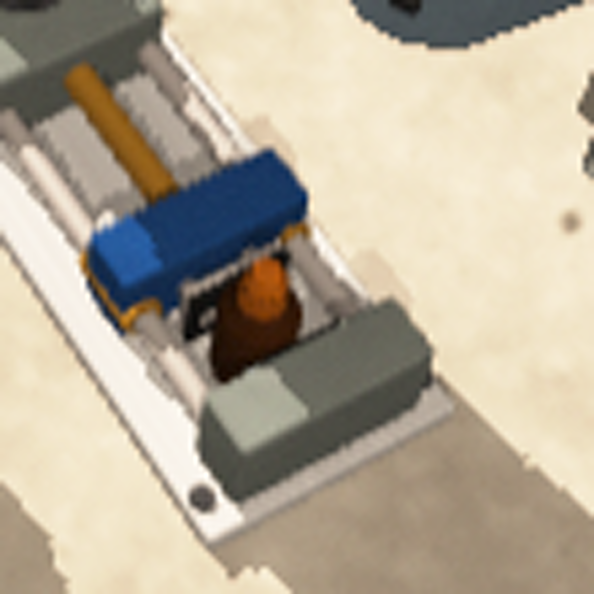

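Wound about 239°, and the pad is at the bottle. I'll release the handle and take a close overhead look at the jaws.

Emit:
{"op": "step_arm", "data": {"hand": [0.6,0.5,0.5,0.5,0.5,0.5,0.5], "translation": [[0,0,0],[0,0,0],[0,0,0],[0,0,0.02],[0,0,0.03],[0,0,0.025],[0,0,0]], "yaw": [0,0,0,0,0,0,0]}}

```text
time_s: 16.02
ee_pos: [0.5297, 0.2187, 0.206]
tcp_rot: [0.184, 0.983, 0.001, 0.003]
ft_force: [1.4, 1.0, -0.3]
opening: 0.502
```

Emit:
{"op": "step_arm", "data": {"hand": [0.5,0.5,0.5,0.5,0.5,0.5,0.5,0.5,0.5], "translation": [[-0.002,-0.02,0],[-0.002,-0.035,0],[-0.002,-0.035,0],[-0.002,-0.035,0],[-0.002,-0.035,0],[-0.002,-0.035,0],[-0.001,-0.028,0],[0,0,0],[0,0,0]], "yaw": [2,2,2,2,2,2,0,0,0]}}

```text
time_s: 16.77
ee_pos: [0.5141, -0.006, 0.2011]
tcp_rot: [0.082, 0.997, -0.0, -0.001]
ft_force: [0.0, -0.1, -0.5]
opening: 0.497
```

Run:
```python
from st import shot,cv2
f=shot("w10")
cv2.imwrite("pics/w10z.png",cv2.resize(f["color"][130:290,190:390,::-1],None,fx=4,fy=4,interpolation=cv2.INTER_CUBIC))
```

```text
16.77 [ 0.5141 -0.006   0.2011] jaw 80.59 F [ 0.01 -0.13 -0.51] T [ 0.018 -0.011  0.038] op 0.497 q [-0.15  0.31 -0.27  1.   -0.    0.01]
```

View pics/w10.png

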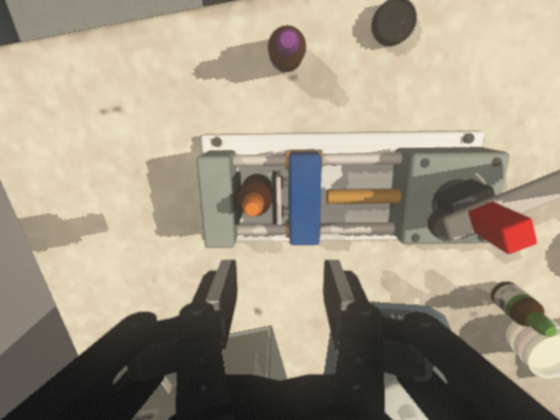

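View pics/w10z.png

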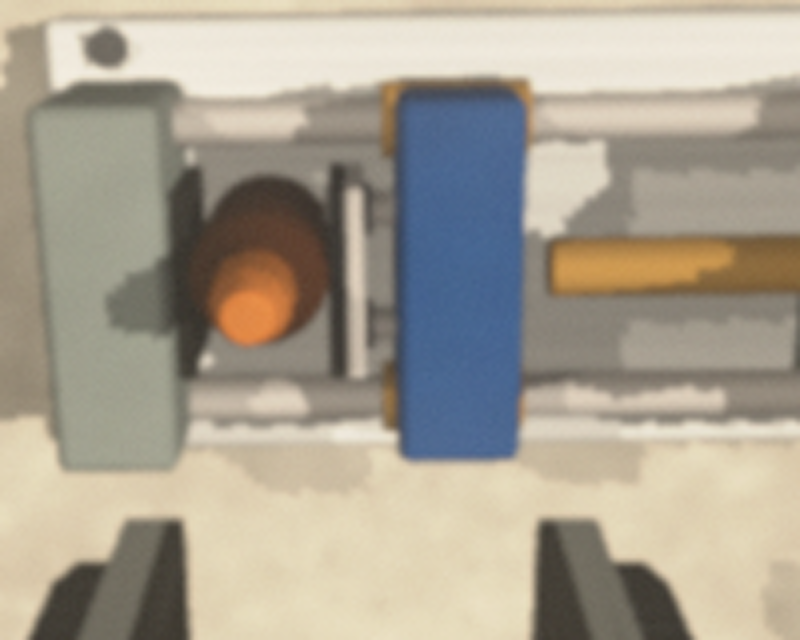

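Run:
```python
from h import *
a=load("w1.npz");b=load("w10.npz")
T=lambda x,y,x0,y0,k:(x0+(x+.5)/k-.5,y0+(y+.5)/k-.5)
u=np.array([np.cos(np.radians(81.8)),np.sin(np.radians(81.8))]);v=np.array([u[1],-u[0]])
sc=np.array([.537,.144])
def show(nm,f,c,z,args):
    p=onplane(f,*T(*c,*args),z)[:2]-sc;print(nm,"along %.1f across %.1f mm"%(p@u*1000,p@v*1000))
A=(10,130,3.4);B=(190,130,4)
c=a["color"][160:260,110:220,::-1];cv2.imwrite("pics/w1k.png",cv2.resize(c,None,fx=7,fy=6,interpolation=cv2.INTER_CUBIC))
for nm,c,z in [("fix top",(180,120),.05),("fixtop2",(185,380),.05),("fixblk",(175,110),.058),("fixblk2",(183,440),.058),("padface",(332,180),.05),("padface2",(335,370),.05),("padwhiteL",(345,190),.05),("padwhiteR",(366,190),.05),("padwhiteR2",(367,370),.05),("blueF",(398,110),.055),("blueF2",(400,450),.055),("blueB",(527,110),.055)]:
    show("now "+nm,b,c,z,B)
for nm,c,z in [("fixtop",(180,238),.05),("padface",(415,210),.05),("padface2",(450,358),.05),("padwhiteL",(424,205),.05),("padwhiteR",(440,200),.05),("padwhiteR2",(482,355),.05),("blueF",(465,130),.055),("blueF2",(535,420),.055),("blueB",(580,110),.055)]:
    show("ini "+nm,a,c,z,A)
```

```text
now fix top along -189.9 across -39.0 mm
now fixtop2 along -192.6 across 20.2 mm
now fixblk along -189.7 across -42.3 mm
now fixblk2 along -192.8 across 31.6 mm
now padface along -157.8 across -25.3 mm
now padface2 along -158.4 across 18.5 mm
now padwhiteL along -155.0 across -23.0 mm
now padwhiteR along -150.5 across -22.9 mm
now padwhiteR2 along -151.1 across 18.7 mm
now blueF along -143.5 across -40.9 mm
now blueF2 along -143.9 across 36.4 mm
now blueB along -116.5 across -40.3 mm
ini fixtop along -191.7 across -23.0 mm
ini padface along -129.3 across -22.7 mm
ini padface2 along -130.9 across 18.5 mm
ini padwhiteL along -126.6 across -23.7 mm
ini padwhiteR along -122.2 across -24.5 mm
ini padwhiteR2 along -122.2 across 18.7 mm
ini blueF along -109.1 across -42.0 mm
ini blueF2 along -110.4 across 37.1 mm
ini blueB along -79.9 across -43.2 mm
```

View pics/w1k.png

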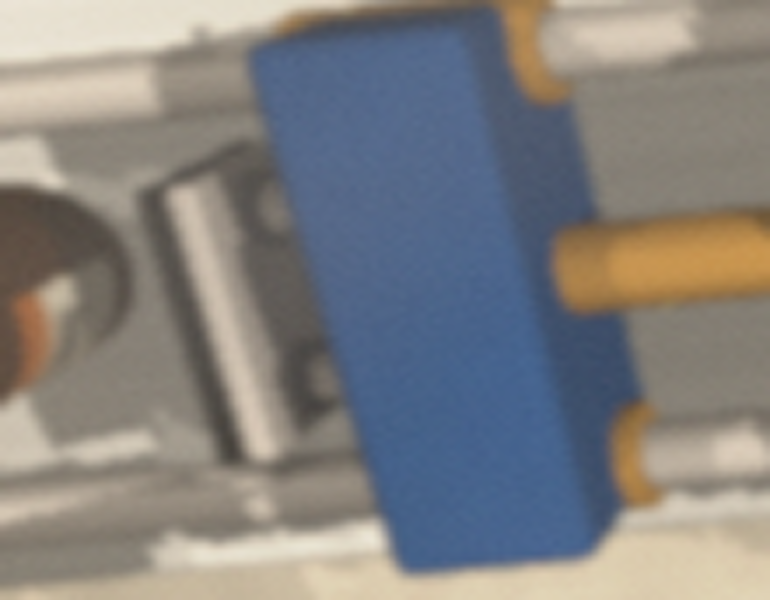

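Bottle (crop (260,260)) stands between both faces, and the pad plate at crop x≈345–367 is close to the blue jaw. I'll check the compression more precisely by sampling profiles along the clamp axis in several before/after views.

```bash
cat > prof.py <<'E'
from h import *
u=np.array([np.cos(np.radians(81.8)),np.sin(np.radians(81.8))]);v=np.array([u[1],-u[0]]);sc=np.array([.537,.144])
def prof(f,z,al,ac):
    out=np.zeros((len(al),3))
    for a in ac:
        pts=np.array([proj(f,[*(sc+u*x/1000+v*a/1000),z]) for x in al],np.float32)
        out+=cv2.remap(f["color"].astype(np.float32),pts[:,0:1],pts[:,1:2],cv2.INTER_LINEAR)[:,0]
    return out/len(ac)
def gap(f,lo,hi):
    al=np.arange(lo,hi,.25)
    B=prof(f,.0545,al,[-8,-4,0,4,8]);blu=B[:,2]-B[:,0]
    i=np.argmax(blu>(blu.max()*.5)); bf=al[i]
    W=prof(f,.0495,al,[-8,-4,0,4,8]).mean(1); m=al<bf-2
    k=np.argmax(np.where(m,W,0)); h=(W[k]+np.median(W[m]))/2
    l=k
    while W[l]>h:l-=1
    rr=k
    while W[rr]>h:rr+=1
    return bf,al[l],al[rr]
E
python3 - <<'E'
from prof import *
for n,lo,hi in [("w1",-140,-95),("w4",-140,-95),("w5",-140,-95),("w6",-140,-95),("w10",-163,-128)]:
    f=load(n+".npz");b,l,r_=gap(f,lo,hi);print(n,b,l,r_,"blue-whiteL",b-l,"blue-whiteR",b-r_)
f=load("w10.npz");al=np.arange(-163,-130,1.);print(np.c_[al,prof(f,.0495,al,[-8,0,8]).round(0)][:,:].astype(int).tolist())
f=load("w1.npz");al=np.arange(-136,-100,1.);print(np.c_[al,prof(f,.0495,al,[-8,0,8]).round(0)][:,:].astype(int).tolist())
E
```

```text
w1 -110.75 -128.25 -123.5 blue-whiteL 17.5 blue-whiteR 12.75
w4 -111.0 -128.25 -124.25 blue-whiteL 17.25 blue-whiteR 13.25
w5 -111.0 -128.25 -123.5 blue-whiteL 17.25 blue-whiteR 12.5
w6 -111.25 -128.5 -121.75 blue-whiteL 17.25 blue-whiteR 10.5
w10 -143.25 -154.75 -151.25 blue-whiteL 11.5 blue-whiteR 8.0
[[-163, 109, 87, 72], [-162, 110, 88, 74], [-161, 108, 89, 76], [-160, 97, 84, 73], [-159, 77, 70, 62], [-158, 64, 60, 55], [-157, 65, 61, 56], [-156, 93, 87, 79], [-155, 150, 139, 127], [-154, 196, 182, 166], [-153, 211, 197, 178], [-152, 197, 184, 167], [-151, 158, 149, 135], [-150, 130, 123, 113], [-149, 130, 123, 114], [-148, 134, 127, 118], [-147, 135, 128, 118], [-146, 130, 123, 114], [-145, 108, 104, 101], [-144, 77, 81, 91], [-143, 62, 77, 102], [-142, 64, 87, 121], [-141, 68, 96, 136], [-140, 69, 99, 141], [-139, 70, 99, 142], [-138, 70, 99, 142], [-137, 69, 99, 142], [-136, 69, 100, 142], [-135, 69, 100, 142], [-134, 70, 100, 143], [-133, 70, 101, 143], [-132, 70, 101, 144], [-131, 70, 101, 144]]
[[-136, 130, 124, 114], [-135, 134, 128, 118], [-134, 133, 127, 117], [-133, 121, 115, 107], [-132, 101, 96, 90], [-131, 87, 82, 76], [-130, 89, 84, 79], [-129, 120, 112, 103], [-128, 166, 155, 142], [-127, 196, 183, 167], [-126, 204, 189, 173], [-125, 191, 178, 162], [-124, 169, 158, 144], [-123, 151, 141, 130], [-122, 131, 123, 114], [-121, 106, 101, 94], [-120, 93, 89, 84], [-119, 89, 84, 81], [-118, 91, 86, 83], [-117, 96, 92, 86], [-116, 101, 95, 90], [-115, 99, 95, 92], [-114, 89, 92, 100], [-113, 82, 93, 115], [-112, 79, 97, 129], [-111, 79, 100, 134], [-110, 79, 100, 135], [-109, 78, 100, 135], [-108, 78, 100, 135], [-107, 78, 101, 136], [-106, 76, 99, 135], [-105, 78, 101, 137], [-104, 76, 100, 136], [-103, 76, 100, 137], [-102, 76, 100, 137], [-101, 76, 101, 138]]
```

Both edge pairs agree: the pad is pressed in about 5 mm (4.8–5.8) after 32 mm of jaw travel, so winding is done. I'll move over the boss and re-check from a second viewpoint before lifting the crank off.

Emit:
{"op": "step_arm", "data": {"hand": [0.5,0.5,0.5,0.5,0.5,0.5,0.5,0.5], "translation": [[0.004,0.02,0],[0.004,0.03,0],[0.004,0.03,0],[0.004,0.03,0],[0.004,0.03,0],[0.004,0.01,0],[0,0,0],[0,0,0]], "yaw": [3,3,3,3,3,3.5,0,0]}}

```text
time_s: 17.48
ee_pos: [0.5381, 0.1468, 0.2011]
tcp_rot: [-0.082, 0.997, -0.0, -0.0]
ft_force: [0.2, -1.3, 0.1]
opening: 0.499
```

Run:
```python
from st import shot,cv2
from prof import *
f=shot("w11")
b,l,r_=gap(f,-163,-128);print(b,l,r_,b-l,b-r_)
cv2.imwrite("pics/w11z.png",cv2.resize(f["color"][120:320,200:400,::-1],None,fx=3,fy=3,interpolation=cv2.INTER_CUBIC))
```

```text
17.48 [0.5381 0.1468 0.2011] jaw 99.36 F [ 0.19 -1.32  0.07] T [-0.012 -0.013  0.005] op 0.499 q [ 0.14  0.38 -0.15  1.04 -0.   -0.03]
-142.5 -155.0 -150.25 12.5 7.75
```

View pics/w11.png

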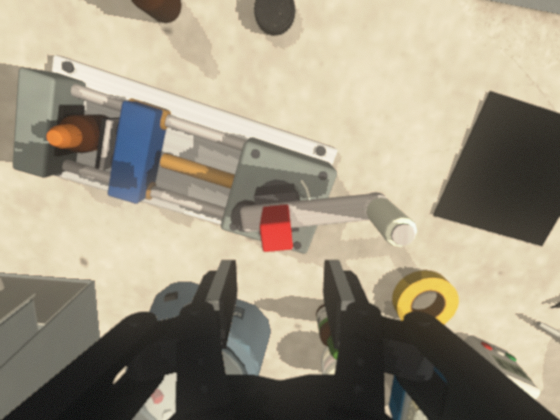

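View pics/w11z.png

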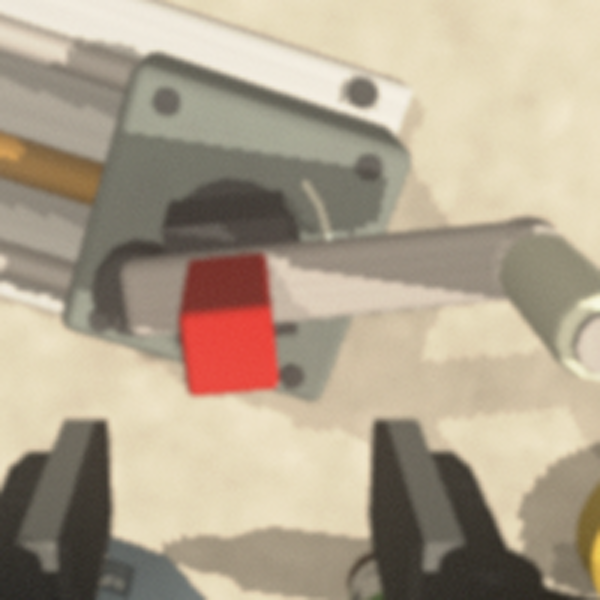

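Second view agrees: 4.8–5.0 mm compression. The crank is still at the seat, with its boss at about (276,228). I'll measure its angle for the grasp.

Run:
```python
from h import *
f=load("w11.npz")
T=lambda x,y:(200+(x+.5)/3-.5,120+(y+.5)/3-.5)
P=[onplane(f,*T(*c),.137) for c in [(182,310),(271,306),(277,388),(190,393)]]
print(np.mean(P,0))
for i in range(4):
    d=P[(i+1)%4]-P[i];print(np.linalg.norm(d),np.degrees(np.arctan2(d[1],d[0]))%90)
h=onplane(f,401,234,.148);d=h-np.mean(P,0);print(h,np.degrees(np.arctan2(d[1],d[0])),np.linalg.norm(d[:2]))
```

```text
[0.53602229 0.14407928 0.137     ]
0.018467212935589547 12.091594199726728
0.018648310771668123 13.865117681308135
0.018593330909094083 12.952319089841069
0.018924110791125177 13.463632003150451
[0.518031  0.2160886 0.148    ] 104.02798365157516 0.07422282503985313
```

Emit:
{"op": "step_arm", "data": {"hand": [0.5,0.5,0.5,0.5,0.5,0.5,0.5,0.5], "translation": [[-0.0008,-0.0027,0],[0,0,-0.015],[0,0,-0.02],[0,0,-0.02],[0,0,-0.015],[0,0,-0.005],[0,0,0],[0,0,0]], "yaw": [3.5,0,0,0,0,0,0,0]}}

```text
time_s: 18.2
ee_pos: [0.5381, 0.1422, 0.1271]
tcp_rot: [-0.111, 0.994, -0.0, 0.0]
ft_force: [-0.4, 1.2, 0.3]
opening: 0.5
```

```bash
python3 st.py
```

```text
18.2 [0.5381 0.1422 0.1271] jaw 102.7 F [-0.43  1.17  0.28] T [-0.012  0.015 -0.028] op 0.5 q [ 0.13  0.45 -0.26  0.86 -0.   -0.09]
```

Emit:
{"op": "step_arm", "data": {"hand": [0.5,0.6,0.7,0.8,1,1,1,1,1], "translation": [[-0.0005,0.0017,0],[0,0,0],[0,0,0],[0,0,0],[0,0,0],[0,0,0],[0,0,0],[0,0,0],[0,0,0]], "yaw": [0,0,0,0,0,0,0,0,0], "grip_force": 50}}

```text
time_s: 18.95
ee_pos: [0.538, 0.1443, 0.1275]
tcp_rot: [-0.111, 0.994, -0.0, 0.001]
ft_force: [-0.7, -0.8, 6.0]
opening: 0.223
```

```bash
python3 st.py
```

```text
18.95 [0.538  0.1443 0.1275] jaw 102.77 F [-0.72 -0.77  5.97] T [-0.155  0.215  0.107] op 0.223 q [ 0.13  0.45 -0.26  0.86 -0.   -0.09]
```

Emit:
{"op": "step_arm", "data": {"hand": [1,1,1,1,1], "translation": [[0,0,0.002],[0,0,0.003],[0,0,0.003],[0,0,0.003],[0,0,0]], "yaw": [0,0,0,0,0]}}

```text
time_s: 19.37
ee_pos: [0.5377, 0.1443, 0.1382]
tcp_rot: [-0.111, 0.994, -0.0, 0.0]
ft_force: [1.5, -1.3, -2.1]
opening: 0.223
```

```bash
python3 st.py
```

```text
19.37 [0.5377 0.1443 0.1382] jaw 102.76 F [ 1.52 -1.31 -2.11] T [-0.176 -0.352  0.015] op 0.223 q [ 0.13  0.44 -0.25  0.89 -0.   -0.09]
```

Emit:
{"op": "step_arm", "data": {"hand": [1,1,1,1,1,1], "translation": [[0,0,0.006],[0,0,0.01],[0,0,0.01],[0,0,0.012],[0,0,0.007],[0,0,0]], "yaw": [0,0,0,0,0,0]}}

```text
time_s: 19.87
ee_pos: [0.5384, 0.1446, 0.1849]
tcp_rot: [-0.111, 0.994, 0.0, 0.002]
ft_force: [1.8, 0.1, -3.7]
opening: 0.227
```

Emit:
{"op": "step_arm", "data": {"hand": [1,1,1,1,1,1,1,1,1,1], "translation": [[-0.0053,0.024,0],[-0.0053,0.024,0],[-0.0053,0.024,0],[-0.0053,0.024,0],[-0.0053,0.024,0],[-0.0053,0.024,0],[-0.0053,0.024,0],[-0.0053,0.024,0],[-0.0053,0.024,0],[-0.0053,0.024,0]], "yaw": [0,0,0,0,0,0,0,0,0,0]}}

```text
time_s: 20.7
ee_pos: [0.4837, 0.3854, 0.1823]
tcp_rot: [-0.111, 0.994, -0.0, -0.0]
ft_force: [0.5, -0.3, -4.3]
opening: 0.225
```

Emit:
{"op": "step_arm", "data": {"hand": [1,1,1], "translation": [[0,0,0],[0,0,0],[0,0,0]], "yaw": [0,0,0]}}

```text
time_s: 20.95
ee_pos: [0.4842, 0.3839, 0.1822]
tcp_rot: [-0.111, 0.994, -0.0, -0.0]
ft_force: [0.2, 0.1, -3.3]
opening: 0.225
```

Run:
```python
from st import shot
shot("w12");shot("s12","scene")
```

```text
20.95 [0.4842 0.3839 0.1822] jaw 102.79 F [ 0.16  0.11 -3.25] T [-0.063 -0.026 -0.01 ] op 0.225 q [ 0.55  0.51 -0.    1.06 -0.    0.33]
```

View pics/w12.png

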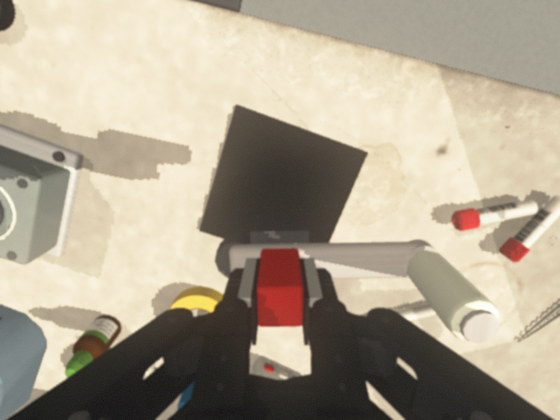

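View pics/s12.png

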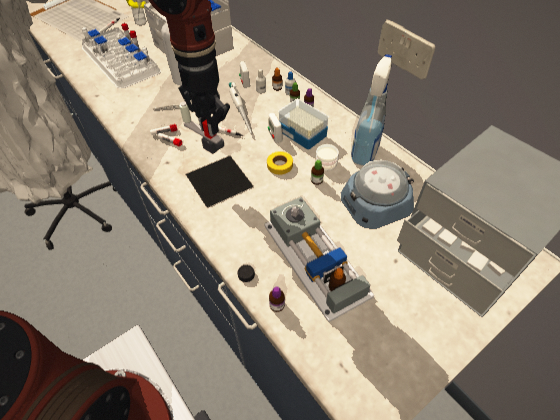

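Emit:
{"op": "step_arm", "data": {"hand": [1,1,1,1,1,1,1], "translation": [[0,0,-0.02],[0,0,-0.025],[0,0,-0.025],[0,0,-0.02],[0,0,-0.01],[0,0,-0.005],[0,0,0]], "yaw": [0,0,0,0,0,0,0]}}

```text
time_s: 21.63
ee_pos: [0.4845, 0.3837, 0.0771]
tcp_rot: [-0.111, 0.994, -0.0, -0.0]
ft_force: [-0.9, -0.2, -3.5]
opening: 0.225
```

Emit:
{"op": "step_arm", "data": {"hand": [1,1,1,1], "translation": [[0,0,-0.003],[0,0,-0.002],[0,0,0],[0,0,0]], "yaw": [0,0,0,0]}}

```text
time_s: 21.97
ee_pos: [0.4848, 0.3846, 0.0733]
tcp_rot: [-0.111, 0.994, 0.0, 0.0]
ft_force: [-0.3, 0.7, -4.6]
opening: 0.222
```

Emit:
{"op": "step_arm", "data": {"hand": [1,1,1], "translation": [[0,0,-0.001],[0,0,-0.001],[0,0,0]], "yaw": [0,0,0]}}

```text
time_s: 22.22
ee_pos: [0.4844, 0.3844, 0.0706]
tcp_rot: [-0.111, 0.994, -0.0, -0.0]
ft_force: [0.2, -0.1, -4.1]
opening: 0.227
```

Emit:
{"op": "step_arm", "data": {"hand": [1,1,1], "translation": [[0,0,-0.001],[0,0,0],[0,0,0]], "yaw": [0,0,0]}}

```text
time_s: 22.47
ee_pos: [0.4846, 0.3844, 0.0705]
tcp_rot: [-0.111, 0.994, 0.0, 0.0]
ft_force: [-3.5, -2.4, 5.5]
opening: 0.223
```

Emit:
{"op": "step_arm", "data": {"hand": [1,1,1], "translation": [[0,0,-0.001],[0,0,0],[0,0,0]], "yaw": [0,0,0]}}

```text
time_s: 22.72
ee_pos: [0.4846, 0.3845, 0.0704]
tcp_rot: [-0.111, 0.994, 0.0, 0.001]
ft_force: [-4.8, -4.0, 14.8]
opening: 0.227
```

Foot is down. I'll relieve the load, open gently and withdraw.

Emit:
{"op": "step_arm", "data": {"hand": [1,1,0.7,0.6,0.5,0.5,0.5], "translation": [[0,0,0.0015],[0,0,0],[0,0,0],[0,0,0],[0,0,0],[0,0,0],[0,0,0]], "yaw": [0,0,0,0,0,0,0]}}

```text
time_s: 23.3
ee_pos: [0.4846, 0.3844, 0.0701]
tcp_rot: [-0.111, 0.994, 0.0, 0.0]
ft_force: [0.3, 0.0, -0.2]
opening: 0.495
```

Emit:
{"op": "step_arm", "data": {"hand": [0.5,0.5,0.5,0.5,0.5,0.5,0.5], "translation": [[0,0,0.01],[0,0,0.02],[0,0,0.03],[0,0,0.03],[0,0,0.03],[0,0,0.02],[0,0,0]], "yaw": [0,0,0,0,0,0,0]}}

```text
time_s: 23.88
ee_pos: [0.4865, 0.3857, 0.2159]
tcp_rot: [-0.111, 0.994, 0.002, 0.004]
ft_force: [0.6, 0.1, -0.1]
opening: 0.499
```

Run:
```python
from st import shot
shot("w13");shot("s13","scene")
```

```text
23.88 [0.4865 0.3857 0.2159] jaw 102.78 F [ 0.56  0.12 -0.06] T [-0.003 -0.04   0.034] op 0.499 q [ 0.55  0.49  0.05  1.13 -0.    0.33]
```

View pics/w13.png

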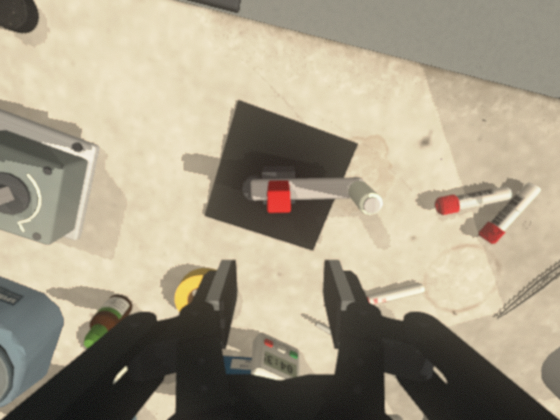

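View pics/s13.png

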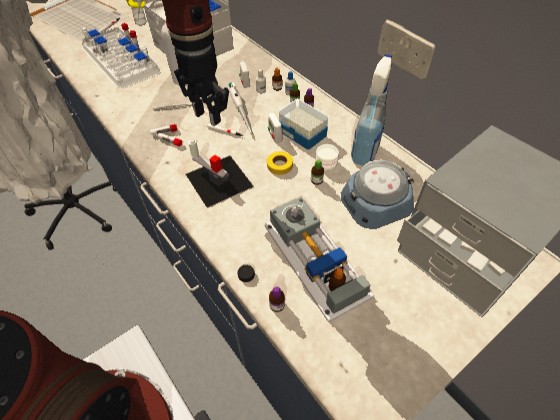

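The crank stands upright mid-mat (boss at (278,197)) and the bystanders look unmoved. One last look at the clamp.

Emit:
{"op": "step_arm", "data": {"hand": [0.5,0.5,0.5,0.5,0.5,0.5,0.5,0.5,0.5,0.5], "translation": [[0.004,-0.02,0],[0.004,-0.035,0],[0.004,-0.035,0],[0.004,-0.035,0],[0.004,-0.035,0],[0.004,-0.035,0],[0.003,-0.035,0],[0.003,-0.035,0],[0.002,-0.035,0],[0,-0.02,0]], "yaw": [-2,-2,-2,-2,-2,-2,-2,-2,-2,-2]}}

```text
time_s: 24.82
ee_pos: [0.5158, 0.0613, 0.2091]
tcp_rot: [0.065, 0.998, -0.0, -0.001]
ft_force: [0.6, 1.2, -0.2]
opening: 0.505
```

Emit:
{"op": "step_arm", "data": {"hand": [0.5,0.5,0.5], "translation": [[0,0,0],[0,0,0],[0,0,0]], "yaw": [0,0,0]}}

```text
time_s: 25.07
ee_pos: [0.516, 0.0647, 0.2094]
tcp_rot: [0.063, 0.998, 0.0, -0.001]
ft_force: [-0.0, -0.0, 0.2]
opening: 0.502
```

Run:
```python
from st import shot,cv2
from prof import *
f=shot("w14");s=shot("s14","scene");a=load("scene0.npz")
b,l,r_=gap(f,-163,-128);print(b,l,r_,b-l,b-r_)
h,w=160,220;u0,v0=map(int,proj(f,(.512,0,.05)));x0,y0=max(u0-110,0),max(v0-80,0)
cv2.imwrite("pics/w14z.png",cv2.resize(f["color"][y0:y0+h,x0:x0+w,::-1],None,fx=3.6,fy=3.6,interpolation=cv2.INTER_CUBIC))
d=cv2.absdiff(a["color"],s["color"]).max(2)
for n,p in [("green",(.673,.229,.04)),("purple",(.39,.024,.04)),("cap",(.383,.117,.01)),("tape",(.664,.329,.01))]:
    x,y=map(int,proj(s,p));print(n,(x,y),np.percentile(d[y-14:y+14,x-14:x+14],[50,95]))
```

```text
25.07 [0.516  0.0647 0.2094] jaw 82.79 F [-0.02 -0.04  0.21] T [-0.047 -0.021 -0.035] op 0.502 q [-0.02  0.31 -0.24  1.02  0.    0.11]
-142.5 -155.0 -150.75 12.5 8.25
green (314, 170) [192. 223.]
purple (274, 295) [12. 15.]
cap (245, 272) [12. 14.]
tape (286, 158) [ 13. 212.]
```

View pics/w14z.png

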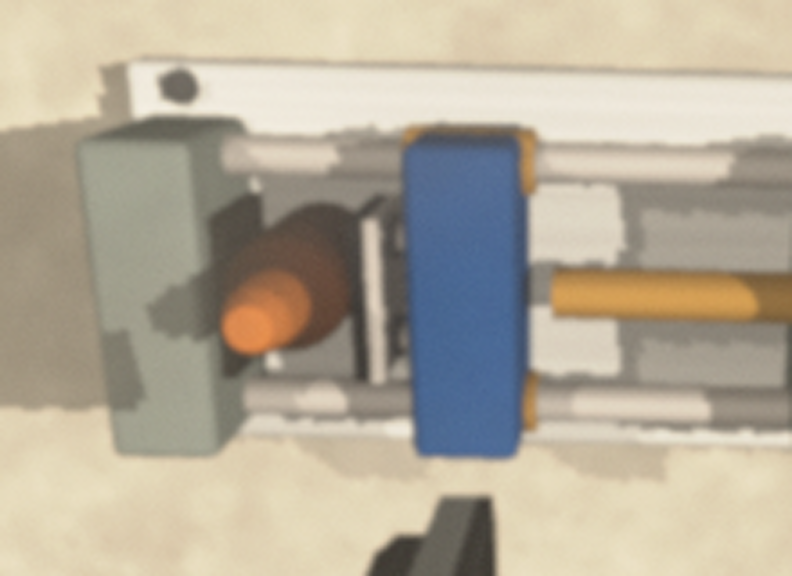

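View pics/s14.png

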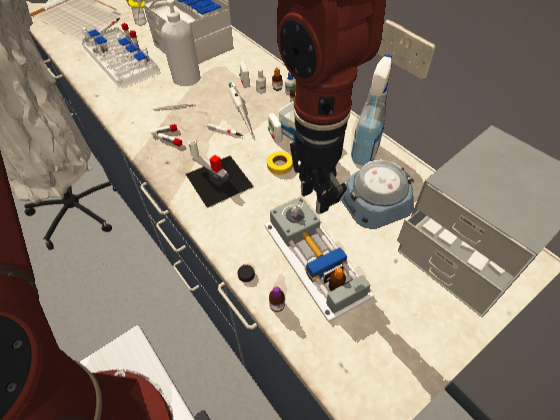

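Run:
```python
from h import *
a=load("scene0.npz");s=load("s13.npz");d=cv2.absdiff(a["color"],s["color"]).max(2)
for n,(x,y) in [("green",(317,172)),("tape",(280,163))]: print(n,np.percentile(d[y-12:y+12,x-12:x+12],[50,95]))
from rig import r
print(r.finish_job())
```

```text
green [5. 7.]
tape [5. 7.]
the job is handed in; nothing more can be done
None
```

The job is handed in at about 25 s of the 72 s limit. The bottle is clamped upright, and the crank is back on the mat.

- **Fitting:** I read the spindle's angle from the wrist image, so the crank slid fully home without searching by feel. There was almost no axial force on the way down. The only notable load was about 15 N against the solid seat at the end.
- **Winding:** I turned the crank about 239° clockwise by its handle. Before/after wrist views put the pad about 5 mm in, out of 10 mm of travel. Individual readings ranged from 4.5 to 5.8 mm, depending on the view and edge used.
- **Return:** I lifted the crank off by its boss and set it down near the centre of the mat. Later views show it standing upright, with the arm pointing a different way than at the start.
- **Last checks:** The bottle stands upright between both faces. The black cap and purple bottle matched the opening picture. The green bottle and tape roll were hidden by the arm in the last picture, so that comparison failed, but they matched in the one taken just before, after the crank was down. The gripper was clear of everything when I handed in.
- **Disagreement:** My first estimate of the jaw gap, 62 mm, was 2–3 mm larger than the measured pad movement implies. I relied on the pad-to-jaw measurement instead.

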